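# Load the marker shaker and set it going

### The job

Load the paint markers that lie loose on the plywood board in front of the latch into the marker shaker and set it to run. First take the drive lever out of gear into its upright middle notch, then lift the draw-latch lever past centre so that its hook lets go of the lid, open the lid wide, upright or beyond (it stays there by itself), and lay every one of those markers flat on the floor of the box, lengthwise between the latch side and the hinge side, none on top of another. Then close the lid fully, press the latch lever back down past centre so that it holds the lid, and last of all throw the drive lever into the end notch beside the upright stud; leave the other things on the table alone.

Things in the scene. Friction and masses are not known exactly. Their poses are not given: they have to be found in the camera images.
- box_floor (a point): centre of the inner floor of the shaker's aluminium box, 41 mm above the board, on a fixed grey base 335 x 240 mm, 30 mm high (front edge 231 mm from here along -x). Shaker axes: x from the latch side (front) to the hinge side (back), z up. Inside 184 mm along x, 180 mm along y; walls 4 mm thick, 42 mm above this floor; lid 9 mm thick.
- lid (a joint): lid angle in rad: 0 shut, up to 1.75 fully open (past upright). Its hinge is stiff by friction (some 4 N at the knob lifting, 2 N closing), so the lid stays at any angle where it is left. While the latch holds it, it cannot be opened.
- lid_knob (a point): centre of the lid's black knob: a disc 24 mm in diameter and 14 mm thick (along the shaker's y; pinch its two flat faces, it can turn between the fingers) on a short stem, 27 mm above the lid's top face, near the front edge. It moves with the lid round lid_hinge.
- lid_hinge (a point): the point of the lid's hinge line that lies in the knob's plane. The hinge line runs along the shaker's y, at the back of the box; in the shaker's x-z plane the knob, when shut, lies 172 mm in front of this point (-x) and 36 mm above it; opening carries it up and then back (+x).
- latch (a joint): draw-latch lever angle, rad: 0 latched (lever lies forward, nearly flat), 1.3 released (upright). A spring snaps it over centre at 0.4: below, it is driven to 0, above, to 1.3, with up to 6 N at the grip. The wire hook is linked to the lever: at 0 it holds the keeper on the lid's front edge, at 1.3 it stands clear in front. The lid must be shut to be latched.
- latch_grip (a point): centre of the latch lever's black grip: a disc 19 mm in diameter, 18 mm thick along the shaker's y (pinch its two flat faces; it can turn between the fingers), at the lever's free end, 87 mm from the pivot. Latched, it is about 64 mm above the board and its rim is 25 mm above the base plate.
- latch_pivot (a point): the latch lever's pivot, axis along the shaker's y, 46 mm above the board. Latched, the grip lies 85 mm in front of it (-x) and 18 mm above it; releasing carries it up and back (+x).
- drive (a joint): angle of the drive lever in rad, sprung detent notches at -0.5 (leaning to the front), 0 (upright: neutral, out of gear) and +0.5 (leaning to the box). About 4 N at the knob takes it over the hump between two notches, at 0.25 rad from upright; well beyond the hump it snaps into the next notch; let go right on a hump it may stick there.
- drive_knob (a point): centre of the drive lever's black ball knob, 24 mm in diameter, 95 mm from its pivot. The lever swings in the shaker's x-z plane.
- drive_pivot (a point): the drive lever's pivot, 35 mm above the board, axis along the shaker's y.
- stud_top (a point): top of the steel stud (a pin 33 mm tall with a 12 mm head, standing on the base plate 40 mm beside the plane in which the drive lever swings) that marks the end notch to be set. The other end notch has only a flat plug. Same axes as the shaker. With the lever in the marked notch its knob has the same shaker-x as the stud.
- board: fixed plywood board, 475 x 700 mm, its top 58 mm above the table, on which the shaker, the markers and some other things lie; origin under its centre at table level
- marker_1_mid (a point): paint marker one, a straight barrel about 150 mm long, 22 mm wide and 24 mm high as it lies, black with a cap at one end; may be absent. This point: its centre, half-way up; x axis along the barrel, z up. About 20 to 35 g.
- marker_2_mid (a point): paint marker two, a straight barrel about 150 mm long, 22 mm wide and 24 mm high as it lies, black with a cap at one end; may be absent. This point: its centre, half-way up; x axis along the barrel, z up. About 20 to 35 g.
- marker_3_mid (a point): paint marker three, a straight barrel about 150 mm long, 22 mm wide and 24 mm high as it lies, black with a cap at one end; may be absent. This point: its centre, half-way up; x axis along the barrel, z up. About 20 to 35 g.
- marker_4_mid (a point): paint marker four, a straight barrel about 143 mm long, 17 mm wide and 18 mm high as it lies, black with a cap at one end; may be absent. This point: its centre, half-way up; x axis along the barrel, z up. About 20 to 35 g.
- tape: roll of cream masking tape, 98 mm across, 52 mm high: leave alone
- cup: clear cup, 81 mm across, 91 mm high: leave alone
- tube: paint tube, 81 mm long: leave alone

How it is judged:
By the outcome, as a careful person would: the job done as asked, in the order asked, and still so for the second after the job is handed in, with the robot touching nothing.
Of marker_1, marker_2, marker_3, marker_4 only 2 to 3 are there at a start; the rules pass over those that are not, and their reading is None.
At some moment in a run one of marker_1, marker_2, marker_3, marker_4 may be knocked a few centimetres aside while the robot is not near it.
Once in a run the grip may slacken for a moment while it holds something.
It also fails if it takes over 208 s, if anything falls off the work surface, if the arm or the gripper's body presses on something with over 40 N, if the wrist force passes 120 N, or if a joint passes its speed limit or range.

### The arm

A 7-joint arm with a two-finger parallel gripper is mounted at the origin on a cart in front of the work surface, level with it; the furniture and walls round the work are solid. World frame = base frame: x ahead of the robot, y to its left, z up, the work surface at z = 0. Lengths are in mm, angles in rad, forces in N, time in s.
With the tool pointing down it reaches from about 350 to 900 mm from the base axis. Payload 7.2 kg.
Tool frame: the origin (TCP) lies between the finger pads; the fingertips stand 19 mm ahead of it and the grasp point (between the pads) is the TCP; z points along the fingers, y is the line along which they close (so a half turn about z gives the same grasp; the last joint's range is limited). The gripper opens to 88 mm and grips with 3 to 60 N. Pads are 20 mm wide; open, the fingers measure 115 mm over their backs; the gripper's body (75 mm by 178 mm) begins 61 mm behind the grasp point.
Start: joints at [-1.338, 0.411, -0.013, 1.596, 0.006, 1.134, -0.082], TCP at [185.187, 596.937, 241.653] pointing down, gripper open.
Joint ranges: [-2.95, 2.95], [-0.29, 1.99], [-1.47, 1.44], [0.14, 2.54], [-1.03, 4.17], [0.13, 1.85], [-2.86, 2.86]. Speed limits (rad/s): [2.39, 2.39, 3.01, 3.01, 3.14, 3.14, 3.14].

### API

Orientations are given as a unit quaternion [x, y, z, w].
In Python, from plant import r gives the robot as it stands.
- The arm moves only by the tool step_arm, never from a script. Its argument "steps" is a list of rows, each an object of numbers: "ax", "ay", "az": the turn, a rotation vector about the tool's x, y, z in rad; "x", "y", "z": the shift along the tool's x, y, z in mm; "claw": the opening, from -1 (shut) to 1 (fully open), so that 0 is half open. A call has 1 to 12 rows; each row shifts and turns the commanded pose from where the row before left it, along the tool's axes as they then stand; what a row does not reach is not made up. A row lasts 1/10 s, in which the tool goes at most 50 mm and 8.59 degrees, less where a joint would pass 70% of its speed; a pose out of reach is approached as far as the arm can. A call is refused whole if a number of a shift passes 50 or a number of a turn 0.15, either way. A call with a gripper value outside its range is refused whole. The fingers move at their own pace and stop on an object; "newtons" is the grip in N (left out, the last holds). Time passes only in rows, so rows that do not move let the fingers close. It gives the time, the measured TCP pose, the force, the opening and the grip force at its end, in the units of the state.
- r.get_state(): the state, without advancing time (a new reading comes with each control period).
- r.camera(name): name is "side" or "top" or "wrist"; returns the picture (420x560x3 uint8, red, green, blue); there is no depth.
- r.calibration(name): a dict with "intrinsics" (3x3 intrinsics, pixels), "k1" (the pictures are not rectified: a ray, as slopes to the right and down, at radius r is drawn at 1 + k1 r^2 times it, then the intrinsics apply), "pose" (4x4, takes a point from camera to world coordinates); the wrist camera has in their place "mount" (4x4, takes a point from camera to tool coordinates, whose origin is the TCP and whose axes are the flange's). Camera axes: x right, y down, z forward; pixel columns grow to the right and rows downward; lengths in mm; the calibration is good to about 2 mm. A picture is of the moment at which its call begins: read the wrist's pose just before it. calibration takes no time and is no camera call.
- r.finish_job(): hands the job in; it is judged then, once.
The state is a dict: "t": time; "joints": joint angles; "qd": joint speeds; "joint_efforts": joint torques, N m; "position": TCP position; "tool_rot": TCP orientation; "wrist_force": force on the tool from outside, world axes, zero at the start; "ft_torque": the same for the moment, N m; "finger_gap": finger opening in mm; "gripper_force": force on a finger pad.
Only numpy, scipy, OpenCV 4.12 (cv2) and the standard library are available. Lean on these libraries where they do the work, as an engineer would, in place of code of your own. Each camera call takes 0.05 s, during which the arm holds its last target. There are 200 camera calls.

## Working session

There is one attempt and no reset: what is moved stays moved. The work goes in short steps, Python scripts to look and compute and a tool call to move; the robot and the scene stay as the last step left them, time stands still between calls to the robot, and variables do not carry over. Pictures are saved under pics/ and viewed, at most 14 in all, crops included, and the job is handed in when it is done.

Besides the shell and the picture viewer there is one more tool, called after "Call:" as name(argument=value, ...), one argument or row to a line, values as JSON. step_arm: Moves the arm, as the interface text tells. Its arguments: {"type":"object","properties":{"steps":{"type":"array"},"newtons":{"type":"number"}},"required":["steps"]}

```bash
ls; mkdir -p pics; cat > h.py <<'E'
import numpy as np, cv2
from scipy.spatial.transform import Rotation as R
from plant import r
def shot(n,f):
    s=r.get_state(); im=r.camera(n); cv2.imwrite('pics/'+f,cv2.cvtColor(im,cv2.COLOR_RGB2BGR)); return s,im
def cam(n,s=None):
    c=r.calibration(n); K=np.array(c['intrinsics']); k=c['k1']
    if 'pose' in c: P=np.array(c['pose'])
    else:
        T=np.eye(4);T[:3,:3]=R.from_quat(s['tool_rot']).as_matrix();T[:3,3]=s['position'];P=T@np.array(c['mount'])
    return K,k,P
def ray(C,uv):
    K,k,P=C; d=np.linalg.solve(K,[uv[0],uv[1],1.])[:2]; u=d.copy()
    for _ in range(20): u=d/(1+k*(u@u))
    return P[:3,3],P[:3,:3]@np.array([u[0],u[1],1.])
def atz(C,uv,z):
    o,d=ray(C,uv); return o+d*(z-o[2])/d[2]
def proj(C,p):
    K,k,P=C; q=P[:3,:3].T@(np.asarray(p,float)-P[:3,3]); u=q[:2]/q[2]; u=u*(1+k*(u@u)); return (K@[u[0],u[1],1])[:2]
def tri(obs):
    A=np.zeros((3,3));b=np.zeros(3)
    for C,uv in obs:
        o,d=ray(C,uv);d=d/np.linalg.norm(d);M=np.eye(3)-np.outer(d,d);A+=M;b+=M@o
    return np.linalg.solve(A,b)
E
python3 - <<'E'
from h import *
np.set_printoptions(precision=3,suppress=True)
s,_=shot('top','t0.png');shot('side','s0.png')
print(s)
for n in('top','side','wrist'):print(n,r.calibration(n))
E
```

```text
pics
{'t': 0.0, 'joints': array([-1.338,  0.412, -0.013,  1.597,  0.006,  1.134, -0.082]), 'qd': array([ 0.001, -0.   , -0.   , -0.001, -0.   , -0.001, -0.   ]), 'joint_efforts': array([ -0.   , -58.796,   0.642, -29.107,  -0.054,   0.018,   0.   ]), 'position': array([185.055, 596.468, 240.807]), 'tool_rot': array([ 0.15 ,  0.989, -0.001, -0.   ]), 'wrist_force': array([-0.202,  0.04 , -0.114]), 'ft_torque': array([-0.01 , -0.012, -0.04 ]), 'gripper_force': 0.0, 'finger_gap': 88.0105440555723}
top {'intrinsics': array([[384.334,   0.   , 272.833],
       [  0.   , 384.334, 207.013],
       [  0.   ,   0.   ,   1.   ]]), 'k1': -0.058463521362325674, 'pose': array([[   0.092,   -0.969,    0.231,  272.044],
       [  -0.996,   -0.091,    0.014,   57.26 ],
       [   0.008,   -0.231,   -0.973, 1167.907],
       [   0.   ,    0.   ,    0.   ,    1.   ]])}
side {'intrinsics': array([[477.116,   0.   , 280.551],
       [  0.   , 477.116, 217.544],
       [  0.   ,   0.   ,   1.   ]]), 'k1': -0.1322353651964479, 'pose': array([[   0.998,    0.054,   -0.041,  562.603],
       [   0.065,   -0.577,    0.814, -818.575],
       [   0.02 ,   -0.815,   -0.579,  743.239],
       [   0.   ,    0.   ,    0.   ,    1.   ]])}
wrist {'intrinsics': array([[306.815,   0.   , 279.835],
       [  0.   , 306.815, 210.627],
       [  0.   ,   0.   ,   1.   ]]), 'k1': 0.007743422886163719, 'mount': array([[  -0.   ,   -0.968,   -0.251,   69.315],
       [   1.   ,   -0.   ,   -0.001,   -0.139],
       [   0.001,   -0.251,    0.968, -142.97 ],
       [   0.   ,    0.   ,    0.   ,    1.   ]])}
```

View pics/t0.png

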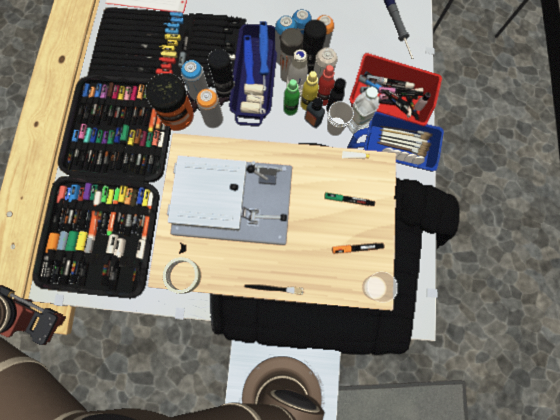

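View pics/s0.png

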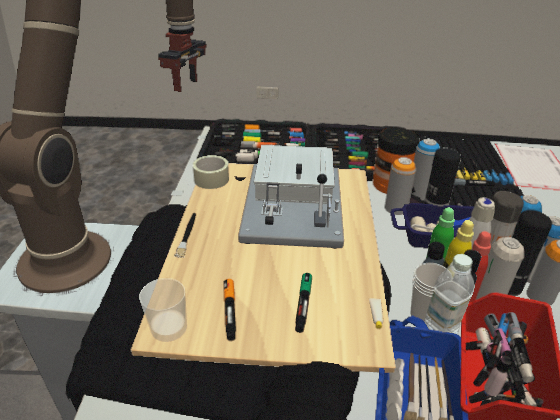

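The top view shows the shaker at (230,200) with its front to the right (world −y), the drive lever near (262,170), the latch grip at about (283,216) and the knob at (234,187). The markers are green (349,199) and orange (358,248). I'll make an enlarged mosaic to measure from.

```bash
python3 - <<'E'
import cv2,numpy as np
t=cv2.imread('pics/t0.png');s=cv2.imread('pics/s0.png')
a=cv2.resize(t[140:260,160:400],(800,400),interpolation=cv2.INTER_CUBIC)
b=cv2.resize(s[140:245,235:355],None,fx=1,fy=1)
b=cv2.resize(b,(686,600),interpolation=cv2.INTER_CUBIC)
cv2.imwrite('pics/t0c.png',a);cv2.imwrite('pics/s0c.png',b)
E
```

```text
(no output)
```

View pics/t0c.png

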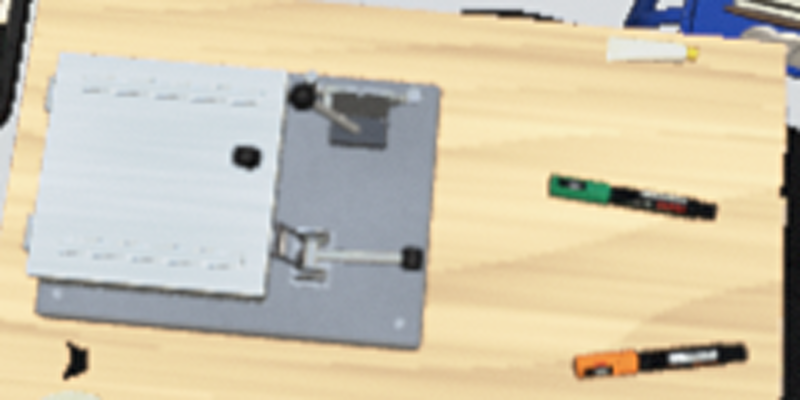

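View pics/s0c.png

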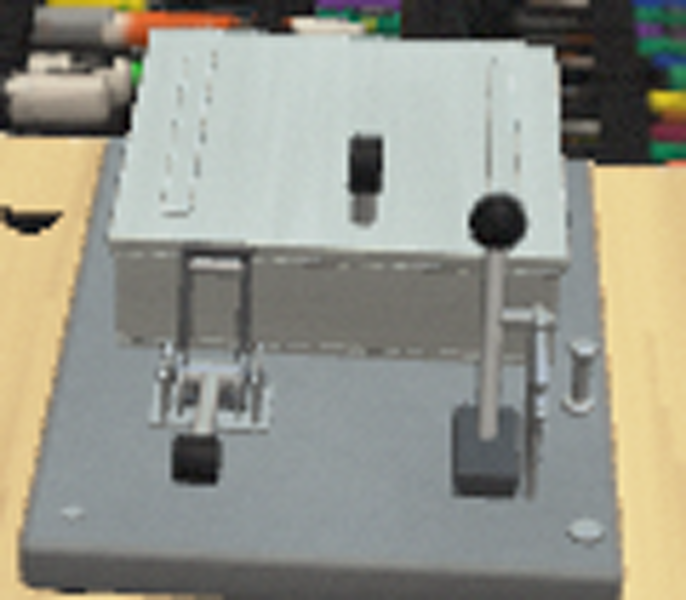

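The crops show the drive knob at top crop (302,95) and side crop (497,221), the stud head at side crop (582,347), the latch grip at (412,258)/(197,458), and the lid knob at (246,157)/(366,160). The drive lever appears to lean towards the box.

```bash
python3 - <<'E'
from h import *
np.set_printoptions(precision=1,suppress=True)
T=cam('top');S=cam('side')
t=lambda u,v:(160+u*.3-.35,140+v*.3-.35)
s=lambda u,v:(235+u*120/686-.41,140+v*.175-.41)
for n,a,b in [('drive',(302,95),(497,221)),('grip',(412,258),(197,458)),('lidknob',(246,156),(366,160)),('stud',(312,75),(582,347)),('plug',(413,93),(586,530))]:
    p=tri([(T,t(*a)),(S,s(*b))]); print(n,p,'res',proj(T,p)-t(*a),proj(S,p)-s(*b))
print('plug88',atz(S,s(586,530),90),atz(T,t(413,93),90))
print('base corners T',[atz(T,t(*c),88) for c in((441,86),(418,348),(37,315))])
print('base corners S',[atz(S,s(*c),88) for c in((25,548),(620,572))])
print('box lid front corners T',[atz(T,t(*c),150) for c in((288,71),(266,297),(60,54),(27,274))])
print('drivebase S',atz(S,s(487,440),93), 'drive pivot box T',atz(T,t(358,128),93))
for n,c in [('green',[(549,187),(717,211)]),('orange',[(575,366),(746,352)])]:
  e=[atz(T,t(*q),70) for q in c]; print(n,e,np.linalg.norm(e[0]-e[1]),(e[0]+e[1])/2)
for n,c in [('green',[(307,274),(302,329)]),('orange',[(229,280),(231,337)])]:
  e=[atz(S,q,70) for q in c]; print(n,e,(e[0]+e[1])/2)
E
```

```text
drive [607.8 141.9 179. ] res [0.  0.4] [ 0.4 -0.1]
grip [493.6  40.5 124.9] res [0.  0.1] [ 0.1 -0. ]
lidknob [552.2 181.  181.9] res [0.  0.1] [ 0.1 -0. ]
stud [646.9 140.2 121.1] res [0.  0.2] [ 0.2 -0.1]
plug [648.6  51.7  92.2] res [0.  0.3] [ 0.4 -0.1]
plug88 [648.   54.1  90. ] [650.3  51.9  90. ]
base corners T [array([659.9,  27.6,  88. ]), array([424.4,  28.2,  88. ]), array([422.1, 354.5,  88. ])]
base corners S [array([427. ,  24.9,  88. ]), array([660.8,  30.5,  88. ])]
box lid front corners T [array([638.8, 158.5, 150. ]), array([445.5, 155.3, 150. ]), array([636.1, 352.3, 150. ]), array([446. , 350.7, 150. ])]
drivebase S [608.4 108.6  93. ] drive pivot box T [612.4  97.2  93. ]
green [array([581. , -76.2,  70. ]), array([ 573.2, -226.8,   70. ])] 150.81219830868835 [ 577.1 -151.5   70. ]
orange [array([ 423.9, -108.3,   70. ]), array([ 449.4, -256.1,   70. ])] 149.93365636646112 [ 436.6 -182.2   70. ]
green [array([582.9, -70.5,  70. ]), array([ 576.9, -222.7,   70. ])] [ 579.9 -146.6   70. ]
orange [array([ 423.1, -103. ,   70. ]), array([ 449.2, -252.6,   70. ])] [ 436.1 -177.8   70. ]
```

The drive lever is in the notch by the stud (knob y ≈ stud y), so it goes to neutral first and returns there last. I'll turn the tool so that tool x = world +y and tool y = world +x.

Call:
step_arm(
  steps=[
    {"az": 0.141,"z": -4,"claw": 0.2},
    {"az": 0.141,"z": -4},
    {"az": 0.141,"z": -4},
    {"az": 0.141,"z": -4},
    {"az": 0.141,"z": -4},
    {"az": 0.141},
    {"az": 0.141},
    {"az": 0.141},
    {"az": 0.142},
    {},
    {},
  ],
  newtons=15,
)

```text
schema error: expected keys ax, ay, az, x, y, z, claw
```

Call:
step_arm(
  steps=[
    {"ax": 0,"ay": 0,"az": 0.141,"x": 0,"y": 0,"z": -4,"claw": 0.2},
    {"ax": 0,"ay": 0,"az": 0.141,"x": 0,"y": 0,"z": -4,"claw": 0.2},
    {"ax": 0,"ay": 0,"az": 0.141,"x": 0,"y": 0,"z": -4,"claw": 0.2},
    {"ax": 0,"ay": 0,"az": 0.141,"x": 0,"y": 0,"z": -4,"claw": 0.2},
    {"ax": 0,"ay": 0,"az": 0.141,"x": 0,"y": 0,"z": -4,"claw": 0.2},
    {"ax": 0,"ay": 0,"az": 0.141,"x": 0,"y": 0,"z": 0,"claw": 0.2},
    {"ax": 0,"ay": 0,"az": 0.141,"x": 0,"y": 0,"z": 0,"claw": 0.2},
    {"ax": 0,"ay": 0,"az": 0.141,"x": 0,"y": 0,"z": 0,"claw": 0.2},
    {"ax": 0,"ay": 0,"az": 0.142,"x": 0,"y": 0,"z": 0,"claw": 0.2},
    {"ax": 0,"ay": 0,"az": 0,"x": 0,"y": 0,"z": 0,"claw": 0.2},
  ],
  newtons=15,
)

```text
t: 1.1
position: [185.0, 596.7, 261.2]
tool_rot: [0.708, 0.706, -0.0, 0.0]
wrist_force: [0.6, 0.3, -0.2]
finger_gap: 52.7
gripper_force: 0.0
```

Call:
step_arm(
  steps=[
    {"ax": 0,"ay": 0,"az": 0,"x": -35,"y": 32,"z": 0,"claw": 0.2},
    {"ax": 0,"ay": 0,"az": 0,"x": -35,"y": 32,"z": 0,"claw": 0.2},
    {"ax": 0,"ay": 0,"az": 0,"x": -35,"y": 32,"z": 0,"claw": 0.2},
    {"ax": 0,"ay": 0,"az": 0,"x": -35,"y": 32,"z": 0,"claw": 0.2},
    {"ax": 0,"ay": 0,"az": 0,"x": -35,"y": 32,"z": 0,"claw": 0.2},
    {"ax": 0,"ay": 0,"az": 0,"x": -35,"y": 32,"z": 0,"claw": 0.2},
    {"ax": 0,"ay": 0,"az": 0,"x": -35,"y": 32,"z": 0,"claw": 0.2},
    {"ax": 0,"ay": 0,"az": 0,"x": -35,"y": 32,"z": 0,"claw": 0.2},
    {"ax": 0,"ay": 0,"az": 0,"x": -35,"y": 32,"z": 0,"claw": 0.2},
    {"ax": 0,"ay": 0,"az": 0,"x": -35,"y": 32,"z": 0,"claw": 0.2},
    {"ax": 0,"ay": 0,"az": 0,"x": -35,"y": 32,"z": 0,"claw": 0.2},
    {"ax": 0,"ay": 0,"az": 0,"x": -35,"y": 32,"z": 0,"claw": 0.2},
  ],
)

```text
t: 2.3
position: [570.1, 175.4, 261.6]
tool_rot: [0.705, 0.709, -0.0, -0.0]
wrist_force: [0.8, 0.7, 1.0]
finger_gap: 52.6
gripper_force: 0.0
```

Call:
step_arm(
  steps=[
    {"ax": 0,"ay": 0,"az": 0,"x": -35,"y": 39,"z": 0,"claw": 0.2},
    {"ax": 0,"ay": 0,"az": 0,"x": 0,"y": 0,"z": 0,"claw": 0.2},
    {"ax": 0,"ay": 0,"az": 0,"x": 0,"y": 0,"z": 0,"claw": 0.2},
  ],
)

```text
t: 2.6
position: [606.9, 141.9, 261.0]
tool_rot: [0.707, 0.707, -0.001, -0.0]
wrist_force: [-0.7, -0.1, 0.1]
finger_gap: 52.4
gripper_force: 0.0
```

```bash
python3 - <<'E'
from h import *
s,_=shot('wrist','w1.png');print(s['position'],s['tool_rot'])
C=cam('wrist',s)
for n,p in dict(drive=(607.8,141.9,177),lid=(552,181,177),grip=(493.6,40.5,122),stud=(647,140,121)).items():print(n,proj(C,p))
E
```

```text
[606.86919893 141.94967132 261.02988935] [ 7.06936795e-01  7.07276507e-01 -5.56223443e-04 -3.57807401e-05]
drive [282.66476545 222.35544192]
lid [207.36043542 171.69154914]
grip [170.85829759 301.38430065]
stud [323.44960123 207.23910664]
```

View pics/w1.png

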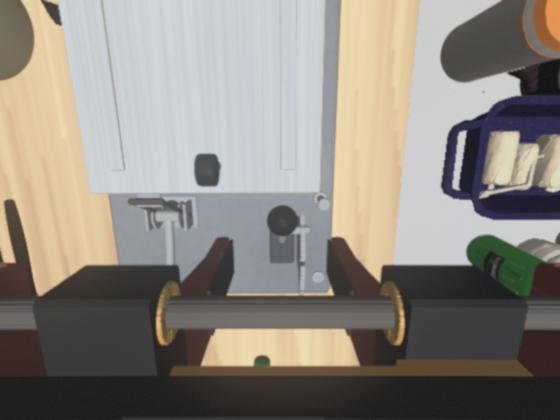

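The wrist view agrees with the measured points: drive knob at (283,222), lid knob at (207,170). I'll descend, pinch the ball and swing it to upright.

Call:
step_arm(
  steps=[
    {"ax": 0,"ay": 0,"az": 0,"x": 0,"y": 0,"z": 30,"claw": 0.2},
    {"ax": 0,"ay": 0,"az": 0,"x": 0,"y": 0,"z": 30,"claw": 0.2},
    {"ax": 0,"ay": 0,"az": 0,"x": 0,"y": 1,"z": 23,"claw": 0.2},
    {"ax": 0,"ay": 0,"az": 0,"x": 0,"y": 0,"z": 0,"claw": -0.8},
    {"ax": 0,"ay": 0,"az": 0,"x": 0,"y": 0,"z": 0,"claw": -0.8},
    {"ax": 0,"ay": 0,"az": 0,"x": 0,"y": 0,"z": 0,"claw": -0.8},
    {"ax": 0,"ay": 0,"az": 0,"x": 0,"y": 0,"z": 0,"claw": -0.8},
    {"ax": 0,"ay": 0,"az": 0,"x": 0,"y": 0,"z": 0,"claw": -0.8},
  ],
  newtons=15,
)

```text
t: 3.45
position: [608.5, 144.1, 180.2]
tool_rot: [0.707, 0.707, 0.002, 0.001]
wrist_force: [1.5, 1.6, 3.0]
finger_gap: 23.0
gripper_force: 15.0
```

Call:
step_arm(
  steps=[
    {"ax": 0,"ay": 0,"az": 0,"x": -6,"y": 0,"z": -2.5,"claw": -0.8},
    {"ax": 0,"ay": 0,"az": 0,"x": -8,"y": 0,"z": -3,"claw": -0.8},
    {"ax": 0,"ay": 0,"az": 0,"x": -8,"y": 0,"z": -2.5,"claw": -0.8},
    {"ax": 0,"ay": 0,"az": 0,"x": -8,"y": 0,"z": -1.8,"claw": -0.8},
    {"ax": 0,"ay": 0,"az": 0,"x": -8,"y": 0,"z": -1.2,"claw": -0.8},
    {"ax": 0,"ay": 0,"az": 0,"x": -8,"y": 0,"z": -0.5,"claw": -0.8},
    {"ax": 0,"ay": 0,"az": 0,"x": 0,"y": 0,"z": 0,"claw": -0.8},
    {"ax": 0,"ay": 0,"az": 0,"x": 0,"y": 0,"z": 0,"claw": -0.8},
  ],
)

```text
t: 4.25
position: [608.6, 96.3, 191.1]
tool_rot: [0.708, 0.707, 0.001, 0.001]
wrist_force: [5.2, -0.4, 6.2]
finger_gap: 22.7
gripper_force: 15.0
```

Call:
step_arm(
  steps=[
    {"ax": 0,"ay": 0,"az": 0,"x": 0,"y": 0,"z": 0,"claw": 0.2},
    {"ax": 0,"ay": 0,"az": 0,"x": 0,"y": 0,"z": 0,"claw": 0.2},
    {"ax": 0,"ay": 0,"az": 0,"x": 0,"y": 0,"z": 0,"claw": 0.2},
    {"ax": 0,"ay": 0,"az": 0,"x": 0,"y": 0,"z": -30,"claw": 0.2},
    {"ax": 0,"ay": 0,"az": 0,"x": 0,"y": 0,"z": -30,"claw": 0.2},
    {"ax": 0,"ay": 0,"az": 0,"x": -14,"y": -29,"z": 0,"claw": 0.2},
    {"ax": 0,"ay": 0,"az": 0,"x": -14,"y": -29,"z": 0,"claw": 0.2},
    {"ax": 0,"ay": 0,"az": 0,"x": -14,"y": -29,"z": 0,"claw": 0.2},
    {"ax": 0,"ay": 0,"az": 0,"x": -14,"y": -29,"z": 0,"claw": 0.2},
    {"ax": 0,"ay": 0,"az": 0,"x": 0,"y": 0,"z": 0,"claw": 0.2},
    {"ax": 0,"ay": 0,"az": 0,"x": 0,"y": 0,"z": 0,"claw": 0.2},
  ],
)

```text
t: 5.35
position: [491.0, 41.7, 250.3]
tool_rot: [0.707, 0.707, 0.0, -0.0]
wrist_force: [1.1, 0.1, -0.3]
finger_gap: 52.4
gripper_force: 0.0
```

```bash
python3 - <<'E'
from h import *
s,im=shot('wrist','w2.png');print(s['position'],s['wrist_force'])
C=cam('wrist',s)
print('drive up',proj(C,(608,96.4,188)),'grip',proj(C,(493.6,40.5,122)))
cv2.imwrite('pics/w2c.png',cv2.resize(cv2.cvtColor(im[90:300,150:430],cv2.COLOR_RGB2BGR),None,fx=2,fy=2))
E
```

```text
[491.02606219  41.70913089 250.30173975] [ 1.11742981  0.05969412 -0.28714169]
drive up [459.67889478 152.19978268] grip [283.96486914 209.75974227]
```

View pics/w2c.png

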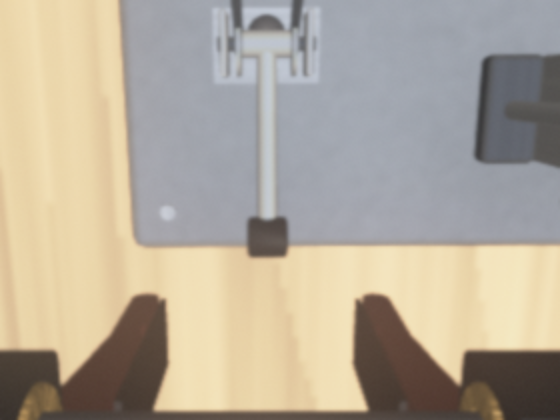

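The drive lever is upright. The grip is at (283.5,208.5), matching the prediction. I'll go down and pinch it.

Call:
step_arm(
  steps=[
    {"ax": 0,"ay": 0,"az": 0,"x": -1,"y": 2,"z": 35,"claw": 0.1},
    {"ax": 0,"ay": 0,"az": 0,"x": 0,"y": 0,"z": 35,"claw": 0.1},
    {"ax": 0,"ay": 0,"az": 0,"x": 0,"y": 0,"z": 30,"claw": 0.1},
    {"ax": 0,"ay": 0,"az": 0,"x": 0,"y": 0,"z": 20,"claw": 0.1},
    {"ax": 0,"ay": 0,"az": 0,"x": 0,"y": 0,"z": 7,"claw": 0.1},
    {"ax": 0,"ay": 0,"az": 0,"x": 0,"y": 0,"z": 0,"claw": -0.9},
    {"ax": 0,"ay": 0,"az": 0,"x": 0,"y": 0,"z": 0,"claw": -0.9},
    {"ax": 0,"ay": 0,"az": 0,"x": 0,"y": 0,"z": 0,"claw": -0.9},
    {"ax": 0,"ay": 0,"az": 0,"x": 0,"y": 0,"z": 0,"claw": -0.9},
    {"ax": 0,"ay": 0,"az": 0,"x": 0,"y": 0,"z": 0,"claw": -0.9},
  ],
  newtons=20,
)

```text
t: 6.4
position: [494.1, 40.7, 124.0]
tool_rot: [0.707, 0.707, 0.001, 0.0]
wrist_force: [1.0, 0.6, 2.5]
finger_gap: 17.7
gripper_force: 20.0
```

```bash
python3 - <<'E'
import numpy as np
a=lambda t:np.array([-87*np.cos(t+.209),87*np.sin(t+.209)])
th=np.linspace(0,1.3,12);P=np.array([a(t) for t in th]);print(np.diff(P,axis=0).round(1))
b=lambda t:np.array([-175.7*np.cos(t+.206),175.7*np.sin(t+.206)])
th=np.linspace(0,1.68,25);P=np.array([b(t) for t in th]);print(np.diff(P,axis=0).round(0).tolist(),P[-1]-P[0])
E
```

```text
[[ 2.7  9.9]
 [ 3.9  9.5]
 [ 5.   9. ]
 [ 6.   8.3]
 [ 6.9  7.6]
 [ 7.8  6.7]
 [ 8.5  5.7]
 [ 9.1  4.7]
 [ 9.6  3.6]
 [10.   2.4]
 [10.2  1.2]]
[[3.0, 12.0], [4.0, 12.0], [5.0, 11.0], [5.0, 11.0], [6.0, 11.0], [7.0, 10.0], [8.0, 10.0], [8.0, 9.0], [9.0, 9.0], [9.0, 8.0], [10.0, 7.0], [10.0, 7.0], [11.0, 6.0], [11.0, 5.0], [12.0, 4.0], [12.0, 3.0], [12.0, 3.0], [12.0, 2.0], [12.0, 1.0], [12.0, -0.0], [12.0, -1.0], [12.0, -2.0], [12.0, -3.0], [12.0, -3.0]] [226.4539397  131.10508031]
```

Call:
step_arm(
  steps=[
    {"ax": 0,"ay": 0,"az": 0,"x": 2.7,"y": 0,"z": -10,"claw": -0.9},
    {"ax": 0,"ay": 0,"az": 0,"x": 4,"y": 0,"z": -9.5,"claw": -0.9},
    {"ax": 0,"ay": 0,"az": 0,"x": 5,"y": 0,"z": -9,"claw": -0.9},
    {"ax": 0,"ay": 0,"az": 0,"x": 6,"y": 0,"z": -8.3,"claw": -0.9},
    {"ax": 0,"ay": 0,"az": 0,"x": 7,"y": 0,"z": -7.6,"claw": -0.9},
    {"ax": 0,"ay": 0,"az": 0,"x": 8,"y": 0,"z": -6.7,"claw": -0.9},
    {"ax": 0,"ay": 0,"az": 0,"x": 8.5,"y": 0,"z": -5.7,"claw": -0.9},
    {"ax": 0,"ay": 0,"az": 0,"x": 9,"y": 0,"z": -4.7,"claw": -0.9},
    {"ax": 0,"ay": 0,"az": 0,"x": 9.6,"y": 0,"z": -3.6,"claw": -0.9},
    {"ax": 0,"ay": 0,"az": 0,"x": 10,"y": 0,"z": -2.4,"claw": -0.9},
    {"ax": 0,"ay": 0,"az": 0,"x": 9,"y": 0,"z": -1.2,"claw": -0.9},
    {"ax": 0,"ay": 0,"az": 0,"x": 0,"y": 0,"z": 0,"claw": -0.9},
  ],
)

```text
t: 7.6
position: [492.5, 103.9, 189.7]
tool_rot: [0.711, 0.703, -0.009, 0.005]
wrist_force: [5.4, -47.0, -4.6]
finger_gap: 4.7
gripper_force: 23.8
```

Call:
step_arm(
  steps=[
    {"ax": 0,"ay": 0,"az": 0,"x": 0,"y": 0,"z": 0,"claw": 0.1},
    {"ax": 0,"ay": 0,"az": 0,"x": 0,"y": 0,"z": 0,"claw": 0.1},
    {"ax": 0,"ay": 0,"az": 0,"x": 0,"y": 0,"z": 0,"claw": 0.1},
    {"ax": 0,"ay": 0,"az": 0,"x": 0,"y": 0,"z": -25,"claw": 0.1},
    {"ax": 0,"ay": 0,"az": 0,"x": 0,"y": 0,"z": -25,"claw": 0.1},
    {"ax": 0,"ay": 0,"az": 0,"x": 15,"y": 15,"z": 0,"claw": 0.1},
    {"ax": 0,"ay": 0,"az": 0,"x": 15,"y": 15,"z": 0,"claw": 0.1},
    {"ax": 0,"ay": 0,"az": 0,"x": 15,"y": 15,"z": 0,"claw": 0.1},
    {"ax": 0,"ay": 0,"az": 0,"x": 15,"y": 13,"z": 0,"claw": 0.1},
    {"ax": 0,"ay": 0,"az": 0,"x": 0,"y": 0,"z": 0,"claw": 0.1},
    {"ax": 0,"ay": 0,"az": 0,"x": 0,"y": 0,"z": 0,"claw": 0.1},
  ],
)

```text
t: 8.7
position: [550.2, 179.6, 241.0]
tool_rot: [0.707, 0.707, -0.001, -0.001]
wrist_force: [1.2, 0.0, -0.1]
finger_gap: 48.0
gripper_force: 0.0
```

```bash
python3 - <<'E'
from h import *
s,im=shot('wrist','w3.png');print(s['position'],s['wrist_force'])
C=cam('wrist',s)
print('lid',proj(C,(552,181,177)),'grip',proj(C,(493.6,120,191)))
cv2.imwrite('pics/w3c.png',cv2.resize(cv2.cvtColor(im[90:300,120:400],cv2.COLOR_RGB2BGR),None,fx=2,fy=2))
E
```

```text
[550.23852839 179.60718143 240.9610109 ] [ 1.24393247  0.01669124 -0.1026338 ]
lid [284.22345796 228.57962274] grip [202.20072524 316.07377756]
```

View pics/w3c.png

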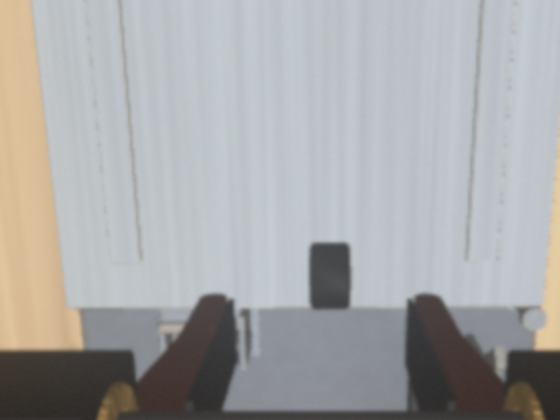

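The lid knob is at (285,227.5) as predicted. The lever grip slipped during the lift (gap 4.7 mm, on the rod), so I need to check the latch from the side.

```bash
python3 - <<'E'
from h import *
s,im=shot('side','s1.png')
S=cam('side')
print('grip up',proj(S,(493.6,120,191)),'grip dn',proj(S,(493.6,40.5,122)),'drive',proj(S,(608,96.4,188)))
cv2.imwrite('pics/s1c.png',cv2.resize(cv2.cvtColor(im[100:250,230:370],cv2.COLOR_RGB2BGR),None,fx=4,fy=4))
E
```

```text
grip up [272.27009153 175.92961726] grip dn [269.14115535 220.77879534] drive [322.45707367 185.0144648 ]
```

View pics/s1c.png

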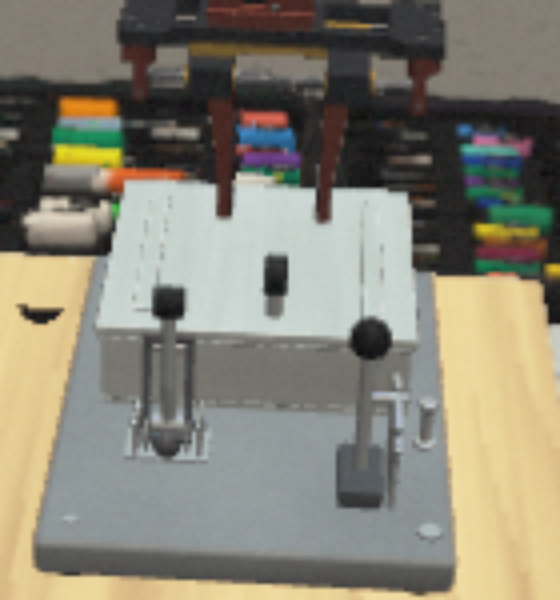

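The latch is released (grip at (272,175), lever upright) and the drive is in neutral. Next is the lid knob.

Call:
step_arm(
  steps=[
    {"ax": 0,"ay": 0,"az": 0,"x": 1,"y": 2,"z": 32,"claw": 0.1},
    {"ax": 0,"ay": 0,"az": 0,"x": 0,"y": 0,"z": 31,"claw": 0.1},
    {"ax": 0,"ay": 0,"az": 0,"x": 0,"y": 0,"z": 0,"claw": -0.9},
    {"ax": 0,"ay": 0,"az": 0,"x": 0,"y": 0,"z": 0,"claw": -0.9},
    {"ax": 0,"ay": 0,"az": 0,"x": 0,"y": 0,"z": 0,"claw": -0.9},
    {"ax": 0,"ay": 0,"az": 0,"x": 0,"y": 0,"z": 0,"claw": -0.9},
    {"ax": 0,"ay": 0,"az": 0,"x": 0,"y": 0,"z": 0,"claw": -0.9},
  ],
  newtons=35,
)

```text
t: 9.5
position: [553.4, 180.5, 180.1]
tool_rot: [0.707, 0.707, 0.0, -0.0]
wrist_force: [-1.1, -1.1, 6.5]
finger_gap: 13.7
gripper_force: 35.0
```

Call:
step_arm(
  steps=[
    {"ax": 0,"ay": 0,"az": 0,"x": 3,"y": 0,"z": -12,"claw": -0.9},
    {"ax": 0,"ay": 0,"az": 0,"x": 4,"y": 0,"z": -12,"claw": -0.9},
    {"ax": 0,"ay": 0,"az": 0,"x": 5,"y": 0,"z": -11,"claw": -0.9},
    {"ax": 0,"ay": 0,"az": 0,"x": 5,"y": 0,"z": -11,"claw": -0.9},
    {"ax": 0,"ay": 0,"az": 0,"x": 6,"y": 0,"z": -11,"claw": -0.9},
    {"ax": 0,"ay": 0,"az": 0,"x": 7,"y": 0,"z": -10,"claw": -0.9},
    {"ax": 0,"ay": 0,"az": 0,"x": 8,"y": 0,"z": -10,"claw": -0.9},
    {"ax": 0,"ay": 0,"az": 0,"x": 8,"y": 0,"z": -9,"claw": -0.9},
  ],
)

```text
t: 10.3
position: [553.1, 226.8, 265.5]
tool_rot: [0.707, 0.707, -0.0, -0.0]
wrist_force: [0.2, -1.3, -7.0]
finger_gap: 14.0
gripper_force: 35.0
```

Gap is 14 mm with a light load, so the lid is following.

Call:
step_arm(
  steps=[
    {"ax": 0,"ay": 0,"az": 0,"x": 9,"y": 0,"z": -9,"claw": -0.9},
    {"ax": 0,"ay": 0,"az": 0,"x": 9,"y": 0,"z": -8,"claw": -0.9},
    {"ax": 0,"ay": 0,"az": 0,"x": 10,"y": 0,"z": -7,"claw": -0.9},
    {"ax": 0,"ay": 0,"az": 0,"x": 10,"y": 0,"z": -7,"claw": -0.9},
    {"ax": 0,"ay": 0,"az": 0,"x": 11,"y": 0,"z": -6,"claw": -0.9},
    {"ax": 0,"ay": 0,"az": 0,"x": 11,"y": 0,"z": -5,"claw": -0.9},
    {"ax": 0,"ay": 0,"az": 0,"x": 12,"y": 0,"z": -4,"claw": -0.9},
    {"ax": 0,"ay": 0,"az": 0,"x": 12,"y": 0,"z": -3,"claw": -0.9},
  ],
)

```text
t: 11.1
position: [552.8, 310.6, 315.0]
tool_rot: [0.707, 0.707, -0.001, -0.0]
wrist_force: [-7.1, -5.2, 1.8]
finger_gap: 13.6
gripper_force: 35.0
```

Call:
step_arm(
  steps=[
    {"ax": 0,"ay": 0,"az": 0,"x": 12,"y": 0,"z": -3,"claw": -0.9},
    {"ax": 0,"ay": 0,"az": 0,"x": 12,"y": 0,"z": -2,"claw": -0.9},
    {"ax": 0,"ay": 0,"az": 0,"x": 12,"y": 0,"z": -1,"claw": -0.9},
    {"ax": 0,"ay": 0,"az": 0,"x": 12,"y": 0,"z": 0,"claw": -0.9},
    {"ax": 0,"ay": 0,"az": 0,"x": 12,"y": 0,"z": 1,"claw": -0.9},
    {"ax": 0,"ay": 0,"az": 0,"x": 12,"y": 0,"z": 2,"claw": -0.9},
    {"ax": 0,"ay": 0,"az": 0,"x": 12,"y": 0,"z": 3,"claw": -0.9},
    {"ax": 0,"ay": 0,"az": 0,"x": 10,"y": 0,"z": 3,"claw": -0.9},
    {"ax": 0,"ay": 0,"az": 0,"x": 0,"y": 0,"z": 0,"claw": -0.9},
  ],
)

```text
t: 12.0
position: [552.3, 409.4, 313.4]
tool_rot: [0.706, 0.709, 0.003, -0.002]
wrist_force: [-7.0, 3.3, 6.9]
finger_gap: 13.7
gripper_force: 35.0
```

The lid is at about 1.69 rad. I'll let go, rise clear and fly to the markers.

Call:
step_arm(
  steps=[
    {"ax": 0,"ay": 0,"az": 0,"x": 0,"y": 0,"z": 0,"claw": 0.1},
    {"ax": 0,"ay": 0,"az": 0,"x": 0,"y": 0,"z": 0,"claw": 0.1},
    {"ax": 0,"ay": 0,"az": 0,"x": 0,"y": 0,"z": 0,"claw": 0.1},
    {"ax": 0,"ay": 0,"az": 0,"x": 0,"y": 0,"z": -30,"claw": 0.1},
    {"ax": 0,"ay": 0,"az": 0,"x": 0,"y": 0,"z": -35,"claw": 0.1},
    {"ax": 0,"ay": 0,"az": 0,"x": 0,"y": 0,"z": -20,"claw": 0.1},
    {"ax": 0,"ay": 0,"az": 0,"x": -30,"y": 0,"z": 0,"claw": 0.1},
    {"ax": 0,"ay": 0,"az": 0,"x": -40,"y": 0,"z": 0,"claw": 0.1},
    {"ax": 0,"ay": 0,"az": 0,"x": -40,"y": 0,"z": 0,"claw": 0.1},
    {"ax": 0,"ay": 0,"az": 0,"x": -40,"y": 0,"z": 0,"claw": 0.1},
  ],
)

```text
t: 13.0
position: [553.6, 252.6, 396.1]
tool_rot: [0.707, 0.707, 0.0, 0.0]
wrist_force: [0.1, -0.3, -1.3]
finger_gap: 48.1
gripper_force: 0.0
```

Call:
step_arm(
  steps=[
    {"ax": 0,"ay": 0,"az": 0,"x": -40,"y": -4,"z": 0,"claw": 0.1},
    {"ax": 0,"ay": 0,"az": 0,"x": -40,"y": -4,"z": 0,"claw": 0.1},
    {"ax": 0,"ay": 0,"az": 0,"x": -40,"y": -4,"z": 0,"claw": 0.1},
    {"ax": 0,"ay": 0,"az": 0,"x": -40,"y": -4,"z": 0,"claw": 0.1},
    {"ax": 0,"ay": 0,"az": 0,"x": -40,"y": -4,"z": 10,"claw": 0.1},
    {"ax": 0,"ay": 0,"az": 0,"x": -40,"y": -4,"z": 10,"claw": 0.1},
    {"ax": 0,"ay": 0,"az": 0,"x": -40,"y": -4,"z": 10,"claw": 0.1},
    {"ax": 0,"ay": 0,"az": 0,"x": -40,"y": -4,"z": 10,"claw": 0.1},
    {"ax": 0,"ay": 0,"az": 0,"x": -40,"y": -4,"z": 20,"claw": 0.1},
    {"ax": 0,"ay": 0,"az": 0,"x": -30,"y": -4,"z": 10,"claw": 0.1},
    {"ax": 0,"ay": 0,"az": 0,"x": 0,"y": 0,"z": 0,"claw": 0.1},
    {"ax": 0,"ay": 0,"az": 0,"x": 0,"y": 0,"z": 0,"claw": 0.1},
  ],
)

```text
t: 14.2
position: [513.5, -136.3, 326.1]
tool_rot: [0.708, 0.706, 0.0, 0.0]
wrist_force: [-0.4, 0.7, 0.6]
finger_gap: 48.2
gripper_force: 0.0
```

```bash
python3 - <<'E'
from h import *
s,a=shot('wrist','w4.png');print(s['position'],s['tool_rot'])
_,b=shot('top','t4.png')
m=np.hstack([a,b])[:,:,::-1]
cv2.imwrite('pics/m4.png',np.vstack([cv2.resize(a,(448,336)),np.zeros((0,448,3),np.uint8)])[:,:,::-1])
m=np.zeros((600,800,3),np.uint8); m[:420,:560]=a[:,:,::-1]; c=b[140:300,155:420,::-1]; m[420:580,0:265]=c; cv2.imwrite('pics/m4.png',m)
E
```

```text
[ 513.45111225 -136.31611433  326.06242747] [7.07923723e-01 7.06288840e-01 2.30568224e-04 1.54149731e-04]
```

View pics/m4.png

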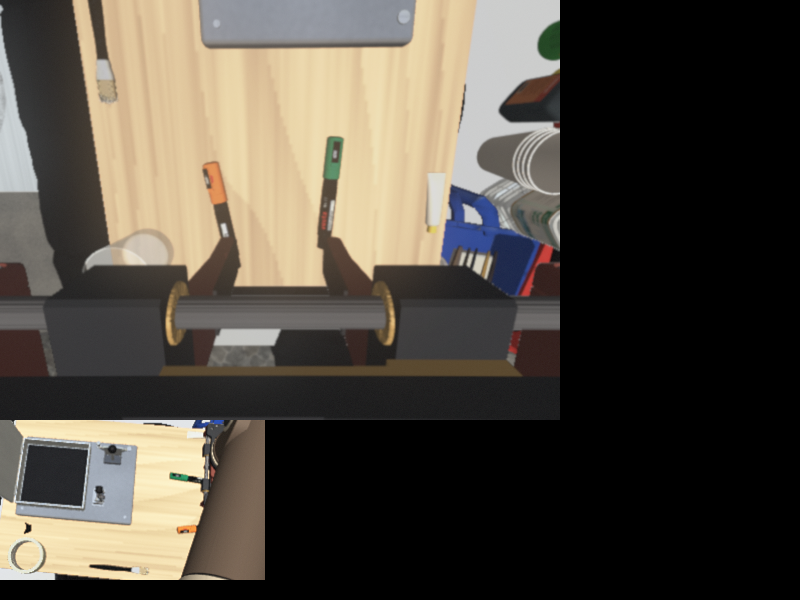

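The lid is open and two markers are visible: green ends (335,138) and (324,246), orange cap end (211,163) and tail near (228,238), hidden.

```bash
python3 - <<'E'
from h import *
np.set_printoptions(precision=1,suppress=True)
C=cam('wrist',dict(position=[513.45,-136.3,326.1],tool_rot=[.70792,.70629,.00023,.00015]))
T=cam('top')
def q(c): return [atz(C,x,70) for x in c]
g=q([(335,138),(324,246)]);o=q([(211,163),(225.5,237)])
print(g,sum(g)/2,np.linalg.norm(g[0]-g[1]));print(o)
# pixel-based fit of green/orange caps and axis
im=cv2.imread('pics/w4.png');h=cv2.cvtColor(im,cv2.COLOR_BGR2HSV)
for n,lo,hi,roi in [('g',(55,100,30),(90,255,255),(310,120,360,200)),('o',(3,160,120),(18,255,255),(195,150,240,215))]:
    m=cv2.inRange(h,lo,hi);x0,y0,x1,y1=roi;k=np.zeros_like(m);k[y0:y1,x0:x1]=m[y0:y1,x0:x1]
    pts=cv2.findNonZero(k)[:,0];c=pts.mean(0);w=np.array([atz(C,p,72)[:2] for p in pts]);d=np.linalg.svd(w-w.mean(0))[2][0] if len(w)<3000 else 0
    print(n,len(pts),c,w.mean(0),d,np.degrees(np.arctan2(d[1],d[0])))
E
```

```text
[array([582.4, -76.9,  70. ]), array([ 573.3, -222.4,   70. ])] [ 577.8 -149.6   70. ] 145.8238251762605
[array([ 423.6, -107.9,   70. ]), array([ 437.5, -208.9,   70. ])]Traceback (most recent call last):
  File "<stdin>", line 12, in <module>
TypeError: 'NoneType' object is not subscriptable
```

```bash
python3 - <<'E'
from h import *
np.set_printoptions(precision=1,suppress=True)
T=cam('top');S=cam('side')
print('cup T',atz(T,(380,287),149),'S rim ctr',atz(S,(164,293),149),'S base',atz(S,(167,325),58))
print('S rim l/r',atz(S,(141,293),149),atz(S,(187,293),149))
E
```

```text
cup T [ 325.6 -227.7  149. ] S rim ctr [ 330.1 -231.2  149. ] S base [ 322.2 -225.2   58. ]
S rim l/r [ 289.3 -235.3  149. ] [ 370.7 -227.1  149. ]
```

Call:
step_arm(
  steps=[
    {"ax": 0,"ay": 0,"az": 0.057,"x": -4,"y": 16,"z": 30,"claw": 0.1},
    {"ax": 0,"ay": 0,"az": 0,"x": -4,"y": 16,"z": 40,"claw": 0.1},
    {"ax": 0,"ay": 0,"az": 0,"x": -4,"y": 16,"z": 40,"claw": 0.1},
    {"ax": 0,"ay": 0,"az": 0,"x": -4,"y": 16,"z": 40,"claw": 0.1},
    {"ax": 0,"ay": 0,"az": 0,"x": 0,"y": 0,"z": 40,"claw": 0.1},
    {"ax": 0,"ay": 0,"az": 0,"x": 0,"y": 0,"z": 20,"claw": 0.1},
    {"ax": 0,"ay": 0,"az": 0,"x": 0,"y": 0,"z": 0,"claw": 0.1},
    {"ax": 0,"ay": 0,"az": 0,"x": 0,"y": 0,"z": 0,"claw": 0.1},
  ],
  newtons=20,
)

```text
t: 15.1
position: [577.5, -153.5, 116.5]
tool_rot: [0.726, 0.687, 0.0, 0.0]
wrist_force: [0.3, -0.5, -0.2]
finger_gap: 47.9
gripper_force: 0.0
```

The cup is at (326,−228), so I'll grip the orange marker nearer its cap to keep clear. Green first: down and grip.

Call:
step_arm(
  steps=[
    {"ax": 0,"ay": 0,"az": 0,"x": 2,"y": 0,"z": 20,"claw": 0.1},
    {"ax": 0,"ay": 0,"az": 0,"x": 0,"y": 0,"z": 15,"claw": 0.1},
    {"ax": 0,"ay": 0,"az": 0,"x": 0,"y": 0,"z": 0,"claw": -0.9},
    {"ax": 0,"ay": 0,"az": 0,"x": 0,"y": 0,"z": 0,"claw": -0.9},
    {"ax": 0,"ay": 0,"az": 0,"x": 0,"y": 0,"z": 0,"claw": -0.9},
    {"ax": 0,"ay": 0,"az": 0,"x": 0,"y": 0,"z": 0,"claw": -0.9},
  ],
  newtons=20,
)

```text
t: 15.7
position: [577.3, -152.6, 81.7]
tool_rot: [0.727, 0.687, 0.0, 0.0]
wrist_force: [0.4, -0.6, 0.3]
finger_gap: 19.6
gripper_force: 0.3
```

Call:
step_arm(
  steps=[
    {"ax": 0,"ay": 0,"az": 0,"x": 0,"y": 0,"z": 0,"claw": -0.9},
    {"ax": 0,"ay": 0,"az": 0,"x": 0,"y": 0,"z": 0,"claw": -0.9},
  ],
)

```text
t: 15.9
position: [577.3, -152.6, 81.7]
tool_rot: [0.727, 0.687, 0.0, 0.0]
wrist_force: [-0.9, 0.7, 6.2]
finger_gap: 18.0
gripper_force: 19.9
```

Call:
step_arm(
  steps=[
    {"ax": 0,"ay": 0,"az": 0,"x": 0,"y": 0,"z": -10,"claw": -0.9},
    {"ax": 0,"ay": 0,"az": 0,"x": 0,"y": 0,"z": -30,"claw": -0.9},
    {"ax": 0,"ay": 0,"az": 0,"x": 0,"y": 0,"z": -40,"claw": -0.9},
    {"ax": 0,"ay": 0,"az": -0.057,"x": 0,"y": 0,"z": -40,"claw": -0.9},
    {"ax": 0,"ay": 0,"az": 0,"x": 0,"y": 0,"z": -40,"claw": -0.9},
    {"ax": 0,"ay": 0,"az": 0,"x": 0,"y": 0,"z": 0,"claw": -0.9},
  ],
)

```text
t: 16.5
position: [579.0, -153.8, 246.9]
tool_rot: [0.707, 0.707, 0.003, 0.003]
wrist_force: [-0.0, 0.4, 0.3]
finger_gap: 18.1
gripper_force: 19.9
```

```bash
python3 - <<'E'
from h import *
np.set_printoptions(precision=1,suppress=True)
s,a=shot('wrist','w5.png');print(s['position'],s['finger_gap'],s['gripper_force'])
_,b=shot('side','s5.png')
m=np.zeros((420,800,3),np.uint8); m[:,:400]=a[:,80:480,::-1]; m[:,400:]=cv2.resize(b[100:400,170:455,::-1],(400,420)); cv2.imwrite('pics/m5.png',m)
E
```

```text
[ 579.  -153.8  246.9] 18.074767809750472 19.933800101280212
```

View pics/m5.png

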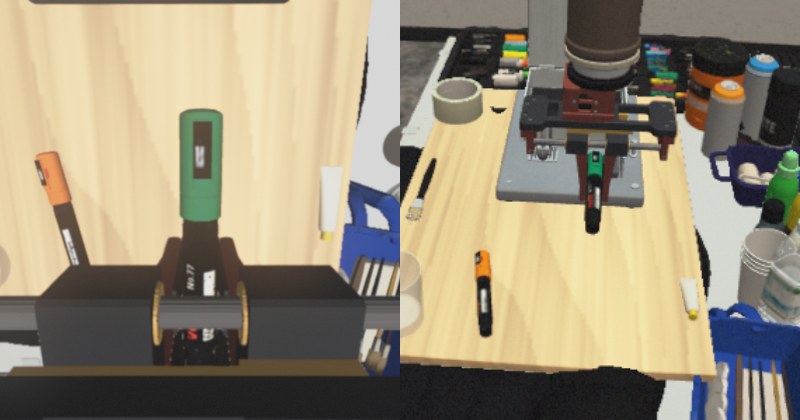

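The green marker is held straight, aligned with the tool. I'll work out the box opening from the top picture t4.

```bash
python3 - <<'E'
from h import *
np.set_printoptions(precision=1,suppress=True)
T=cam('top');im=cv2.imread('pics/t4.png');g=cv2.cvtColor(im,cv2.COLOR_BGR2GRAY)
m=(g<60).astype(np.uint8);n,l,st,c=cv2.connectedComponentsWithStats(m)
k=l[195,208];print(st[k],c[k])
q=cv2.boxPoints(cv2.minAreaRect(cv2.findNonZero((l==k).astype(np.uint8))));
for p in q: print(p,atz(T,p,141),atz(T,p,99))
print('pred box', [proj(T,(541+sx*90,259+sy*92,141)) for sx in(-1,1) for sy in(-1,1)])
E
```

```text
[ 176  165   66   61 3277] [209.3 195.1]
[175.9 219.7] [455.5 331.8 141. ] [463. 343.  99.]
[181.  164.4] [614.9 341.6 141. ] [628.9 353.3  99. ]
[241.6 169.9] [614.4 168.8 141. ] [628.4 173.4  99. ]
[236.6 225.2] [455.9 165.  141. ] [463.4 169.4  99. ]
pred box [array([235.7, 226.9]), array([168.8, 220.7]), array([242.9, 164.4]), array([178.6, 158.7])]
```

Call:
step_arm(
  steps=[
    {"ax": 0,"ay": 0,"az": 0,"x": 20,"y": 0,"z": -10,"claw": -0.9},
    {"ax": 0,"ay": 0,"az": 0,"x": 35,"y": -1,"z": 0,"claw": -0.9},
    {"ax": 0,"ay": 0,"az": 0,"x": 40,"y": -1,"z": 0,"claw": -0.9},
    {"ax": 0,"ay": 0,"az": 0,"x": 40,"y": -1,"z": 0,"claw": -0.9},
    {"ax": 0,"ay": 0,"az": 0,"x": 40,"y": -1,"z": 0,"claw": -0.9},
    {"ax": 0,"ay": 0,"az": 0,"x": 40,"y": -1,"z": 0,"claw": -0.9},
    {"ax": 0,"ay": 0,"az": 0,"x": 40,"y": -1,"z": 0,"claw": -0.9},
    {"ax": 0,"ay": 0,"az": 0,"x": 40,"y": -1,"z": 0,"claw": -0.9},
    {"ax": 0,"ay": 0,"az": 0,"x": 40,"y": 0,"z": 0,"claw": -0.9},
    {"ax": 0,"ay": 0,"az": 0,"x": 40,"y": 0,"z": 0,"claw": -0.9},
    {"ax": 0,"ay": 0,"az": 0,"x": 36,"y": 0,"z": 0,"claw": -0.9},
    {"ax": 0,"ay": 0,"az": 0,"x": 0,"y": 0,"z": 0,"claw": -0.9},
  ],
)

```text
t: 17.8
position: [567.3, 265.3, 248.0]
tool_rot: [0.704, 0.71, -0.001, -0.002]
wrist_force: [-0.4, -0.4, -1.0]
finger_gap: 18.2
gripper_force: 19.9
```

Call:
step_arm(
  steps=[
    {"ax": 0,"ay": 0,"az": 0,"x": 0,"y": 0,"z": 30,"claw": -0.9},
    {"ax": 0,"ay": 0,"az": 0,"x": 0,"y": 0,"z": 30,"claw": -0.9},
    {"ax": 0,"ay": 0,"az": 0,"x": 0,"y": 0,"z": 10,"claw": -0.9},
    {"ax": 0,"ay": 0,"az": 0,"x": 0,"y": 0,"z": 0,"claw": -0.9},
  ],
)

```text
t: 18.2
position: [568.5, 257.6, 178.6]
tool_rot: [0.707, 0.707, -0.002, -0.0]
wrist_force: [0.2, -0.0, 0.4]
finger_gap: 18.6
gripper_force: 19.9
```

Call:
step_arm(
  steps=[
    {"ax": 0,"ay": 0,"az": 0,"x": 0,"y": 2,"z": 20,"claw": -0.9},
    {"ax": 0,"ay": 0,"az": 0,"x": 0,"y": 0,"z": 20,"claw": -0.9},
    {"ax": 0,"ay": 0,"az": 0,"x": 0,"y": 0,"z": 10,"claw": -0.9},
    {"ax": 0,"ay": 0,"az": 0,"x": 0,"y": 0,"z": 2,"claw": -0.9},
    {"ax": 0,"ay": 0,"az": 0,"x": 0,"y": 0,"z": 0,"claw": -0.9},
    {"ax": 0,"ay": 0,"az": 0,"x": 0,"y": 0,"z": 0,"claw": -0.9},
  ],
)

```text
t: 18.8
position: [572.4, 258.8, 130.0]
tool_rot: [0.707, 0.707, 0.001, 0.0]
wrist_force: [-0.2, -0.0, -0.3]
finger_gap: 18.3
gripper_force: 19.9
```

Call:
step_arm(
  steps=[
    {"ax": 0,"ay": 0,"az": 0,"x": 0,"y": 0,"z": 3,"claw": -0.9},
    {"ax": 0,"ay": 0,"az": 0,"x": 0,"y": 0,"z": 2,"claw": -0.9},
    {"ax": 0,"ay": 0,"az": 0,"x": 0,"y": 0,"z": 0,"claw": -0.9},
    {"ax": 0,"ay": 0,"az": 0,"x": 0,"y": 0,"z": 0,"claw": -0.9},
  ],
)

```text
t: 19.2
position: [571.7, 258.6, 123.8]
tool_rot: [0.707, 0.707, -0.0, -0.0]
wrist_force: [0.7, 0.3, 0.2]
finger_gap: 18.6
gripper_force: 19.9
```

Call:
step_arm(
  steps=[
    {"ax": 0,"ay": 0,"az": 0,"x": 0,"y": 0,"z": 0,"claw": -0.2},
    {"ax": 0,"ay": 0,"az": 0,"x": 0,"y": 0,"z": 0,"claw": -0.1},
    {"ax": 0,"ay": 0,"az": 0,"x": 0,"y": 0,"z": 0,"claw": -0.1},
    {"ax": 0,"ay": 0,"az": 0,"x": 0,"y": 0,"z": -20,"claw": -0.1},
    {"ax": 0,"ay": 0,"az": 0,"x": 0,"y": 0,"z": -30,"claw": -0.1},
    {"ax": 0,"ay": 0,"az": 0,"x": 0,"y": 0,"z": -40,"claw": -0.1},
    {"ax": 0,"ay": 0,"az": 0,"x": 0,"y": 0,"z": -40,"claw": 0},
    {"ax": 0,"ay": 0,"az": 0,"x": -10,"y": -5,"z": -20,"claw": 0},
    {"ax": 0,"ay": 0,"az": 0,"x": -40,"y": -13,"z": 0,"claw": 0},
    {"ax": 0,"ay": 0,"az": 0,"x": -40,"y": -15,"z": 0,"claw": 0},
    {"ax": 0,"ay": 0,"az": 0,"x": -40,"y": -15,"z": 0,"claw": 0},
  ],
)

```text
t: 20.3
position: [523.1, 127.3, 274.0]
tool_rot: [0.707, 0.707, 0.0, 0.0]
wrist_force: [0.6, -0.2, 0.0]
finger_gap: 43.6
gripper_force: 0.0
```

Call:
step_arm(
  steps=[
    {"ax": 0,"ay": 0,"az": 0,"x": -40,"y": -14,"z": 0,"claw": 0},
    {"ax": 0,"ay": 0,"az": 0,"x": -40,"y": -14,"z": 0,"claw": 0},
    {"ax": 0,"ay": 0,"az": 0,"x": -40,"y": -14,"z": 0,"claw": 0},
    {"ax": 0,"ay": 0,"az": 0,"x": -40,"y": -14,"z": 0,"claw": 0},
    {"ax": 0,"ay": 0,"az": 0,"x": -40,"y": -14,"z": 0,"claw": 0},
    {"ax": 0,"ay": 0,"az": 0,"x": -40,"y": -14,"z": 0,"claw": 0},
    {"ax": 0,"ay": 0,"az": 0,"x": -26,"y": -8,"z": 0,"claw": 0},
    {"ax": 0,"ay": 0,"az": 0,"x": 0,"y": 0,"z": 0,"claw": 0},
    {"ax": 0,"ay": 0,"az": 0,"x": 0,"y": 0,"z": 0,"claw": 0},
  ],
)

```text
t: 21.2
position: [431.8, -137.4, 274.0]
tool_rot: [0.708, 0.707, 0.0, -0.0]
wrist_force: [0.1, -0.0, 0.9]
finger_gap: 43.8
gripper_force: 0.0
```

```bash
python3 - <<'E'
from h import *
np.set_printoptions(precision=1,suppress=True)
s,a=shot('wrist','w6.png');print(s['position'],s['tool_rot'])
_,b=shot('top','t6.png')
C=cam('wrist',s);print([proj(C,p) for p in((423.7,-108,70),(449.4,-256,70))])
m=np.zeros((600,800,3),np.uint8); m[:420,:400]=a[:,80:480,::-1]; m[:,400:]=cv2.resize(b[150:240,165:225,::-1],(400,600)); cv2.imwrite('pics/m6.png',m)
E
```

```text
[ 431.8 -137.4  274. ] [ 0.7  0.7  0.  -0. ]
[array([273.6, 166.7]), array([295. , 285.8])]
```

View pics/m6.png

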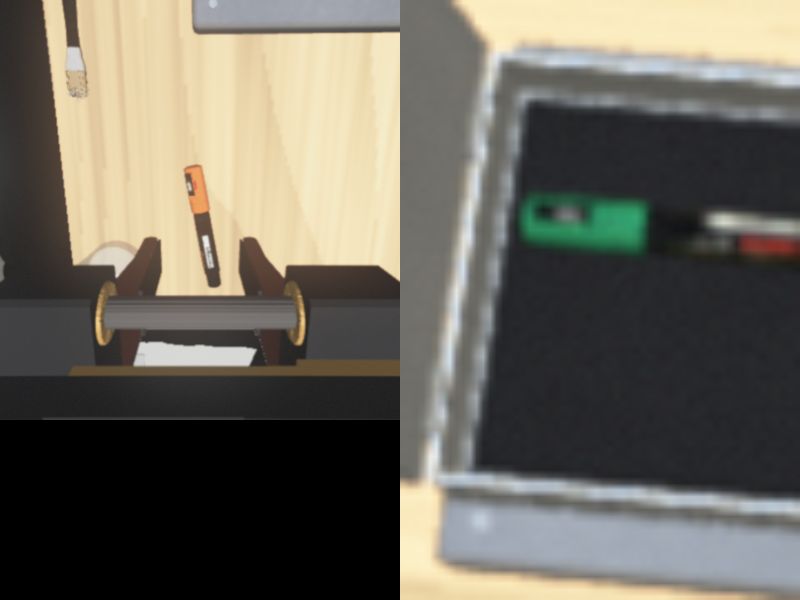

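Green lies flat in the box. Orange's ends are at (273,166) and (295,285), exactly as predicted. I'll check the green cap's clearance to the back wall while gripping orange.

```bash
python3 - <<'E'
from h import *
np.set_printoptions(precision=1,suppress=True)
T=cam('top')
px=lambda u,v:(165+(u-400)*.15-.4,150+v*.15-.4)
print(atz(T,px(521,220),108),'floor back edge',atz(T,px(525,100),99),atz(T,px(474,470),99),'rim in',atz(T,px(497,75),141),atz(T,px(440,470),141))
E
```

```text
[571.3 337.3 108. ] floor back edge [628.8 346.1  99. ] [461.9 343.5  99. ] rim in [624.8 348.4 141. ] [453.1 346.2 141. ]
```

Call:
step_arm(
  steps=[
    {"ax": 0,"ay": 0,"az": -0.085,"x": 0,"y": -1.5,"z": 30,"claw": 0},
    {"ax": 0,"ay": 0,"az": -0.085,"x": 0,"y": -1.3,"z": 35,"claw": 0},
    {"ax": 0,"ay": 0,"az": 0,"x": 0,"y": 0,"z": 40,"claw": 0},
    {"ax": 0,"ay": 0,"az": 0,"x": 0,"y": 0,"z": 40,"claw": 0},
    {"ax": 0,"ay": 0,"az": 0,"x": 0,"y": 0,"z": 30,"claw": 0},
    {"ax": 0,"ay": 0,"az": 0,"x": 0,"y": 0,"z": 17,"claw": 0},
    {"ax": 0,"ay": 0,"az": 0,"x": 0,"y": 0,"z": 0,"claw": 0},
    {"ax": 0,"ay": 0,"az": 0,"x": 0,"y": 0,"z": 0,"claw": -0.9},
    {"ax": 0,"ay": 0,"az": 0,"x": 0,"y": 0,"z": 0,"claw": -0.9},
    {"ax": 0,"ay": 0,"az": 0,"x": 0,"y": 0,"z": 0,"claw": -0.9},
    {"ax": 0,"ay": 0,"az": 0,"x": 0,"y": 0,"z": 0,"claw": -0.9},
    {"ax": 0,"ay": 0,"az": 0,"x": 0,"y": 0,"z": 0,"claw": -0.9},
  ],
)

```text
t: 22.5
position: [429.6, -137.3, 82.7]
tool_rot: [0.644, 0.765, 0.001, 0.0]
wrist_force: [-0.5, 1.9, 7.2]
finger_gap: 18.5
gripper_force: 20.0
```

Held by the cap, this would bring the wrist camera near the open lid. I'll carry orange clear of the cup, set it down straight and regrasp it at the middle.

Call:
step_arm(
  steps=[
    {"ax": 0,"ay": 0,"az": 0,"x": 0,"y": 0,"z": -20,"claw": -0.9},
    {"ax": 0,"ay": 0,"az": 0.085,"x": 0,"y": 0,"z": -5,"claw": -0.9},
    {"ax": 0,"ay": 0,"az": 0.085,"x": 0,"y": 0,"z": 0,"claw": -0.9},
    {"ax": 0,"ay": 0,"az": 0,"x": 0,"y": 25,"z": 0,"claw": -0.9},
    {"ax": 0,"ay": 0,"az": 0,"x": 0,"y": 25,"z": 0,"claw": -0.9},
    {"ax": 0,"ay": 0,"az": 0,"x": 0,"y": 25,"z": 0,"claw": -0.9},
    {"ax": 0,"ay": 0,"az": 0,"x": 0,"y": 0,"z": 14,"claw": -0.9},
    {"ax": 0,"ay": 0,"az": 0,"x": 0,"y": 0,"z": 10,"claw": -0.9},
    {"ax": 0,"ay": 0,"az": 0,"x": 0,"y": 0,"z": 1,"claw": -0.9},
    {"ax": 0,"ay": 0,"az": 0,"x": 0,"y": 0,"z": 0,"claw": -0.9},
    {"ax": 0,"ay": 0,"az": 0,"x": 0,"y": 0,"z": 0,"claw": -0.9},
  ],
)

```text
t: 23.6
position: [502.7, -137.5, 81.5]
tool_rot: [0.707, 0.707, -0.0, -0.001]
wrist_force: [-0.1, 0.5, -0.7]
finger_gap: 18.4
gripper_force: 20.0
```

Call:
step_arm(
  steps=[
    {"ax": 0,"ay": 0,"az": 0,"x": 0,"y": 0,"z": 0,"claw": 0},
    {"ax": 0,"ay": 0,"az": 0,"x": 0,"y": 0,"z": 0,"claw": 0},
    {"ax": 0,"ay": 0,"az": 0,"x": 0,"y": 0,"z": 0,"claw": 0},
    {"ax": 0,"ay": 0,"az": 0,"x": 0,"y": 0,"z": 0,"claw": 0},
    {"ax": 0,"ay": 0,"az": 0,"x": 0,"y": 0,"z": -30,"claw": 0},
    {"ax": 0,"ay": 0,"az": 0,"x": 0,"y": 0,"z": -40,"claw": 0},
    {"ax": 0,"ay": 0,"az": 0,"x": 0,"y": 0,"z": -40,"claw": 0},
    {"ax": 0,"ay": 0,"az": 0,"x": 0,"y": 0,"z": -30,"claw": 0},
    {"ax": 0,"ay": 0,"az": 0,"x": 0,"y": 0,"z": 0,"claw": 0},
    {"ax": 0,"ay": 0,"az": 0,"x": 0,"y": 0,"z": 0,"claw": 0},
  ],
)

```text
t: 24.6
position: [504.1, -137.2, 222.1]
tool_rot: [0.707, 0.707, 0.001, 0.0]
wrist_force: [0.5, 0.9, -0.4]
finger_gap: 43.7
gripper_force: 0.0
```

```bash
python3 - <<'E'
from h import *
np.set_printoptions(precision=2,suppress=True)
s,a=shot('wrist','w7.png');print(s['position'],s['tool_rot'])
C=cam('wrist',s)
h=cv2.cvtColor(a,cv2.COLOR_RGB2HSV);m=cv2.inRange(h,(3,170,130),(14,255,255));m[:80]=0;m[300:]=0
n,l,st,c=cv2.connectedComponentsWithStats(m);k=1+np.argmax(st[1:,4]);print(st[k],c[k])
r_=cv2.boxPoints(cv2.minAreaRect(cv2.findNonZero((l==k).astype(np.uint8))))
print([atz(C,p,70) for p in r_]); print('expected cap end',proj(C,(504,-108,70)),'tail',proj(C,(504,-257,70)))
E
```

```text
[ 504.13 -137.19  222.08] [0.71 0.71 0.   0.  ]Traceback (most recent call last):
  File "<stdin>", line 6, in <module>
    return _wrapfunc(a, 'argmax', axis=axis, out=out, **kwds)
    return bound(*args, **kwds)
ValueError: attempt to get argmax of an empty sequence
```

```bash
python3 - <<'E'
from h import *
np.set_printoptions(precision=1,suppress=True)
C=cam('wrist',dict(position=[504.13,-137.19,222.08],tool_rot=[.7071,.7071,0,0]))
a=cv2.imread('pics/w7.png')
print([proj(C,(504,y,75)) for y in(-108,-140,-257)])
h=cv2.cvtColor(a,cv2.COLOR_BGR2HSV)
m=((a[...,2].astype(int)-a[...,0]>110)&(h[...,1]>150)).astype(np.uint8);m[280:]=0
n,l,st,c=cv2.connectedComponentsWithStats(m);print(st[1:][st[1:,4]>60],c[1:][st[1:,4]>60])
cv2.imwrite('pics/w7c.png',a[60:400,80:480])
E
```

```text
[array([280.9, 173.6]), array([280.9, 206.4]), array([280.9, 312.8])]
[[269 174  19  53 770]] [[279.7 201.6]]
```

View pics/w7c.png

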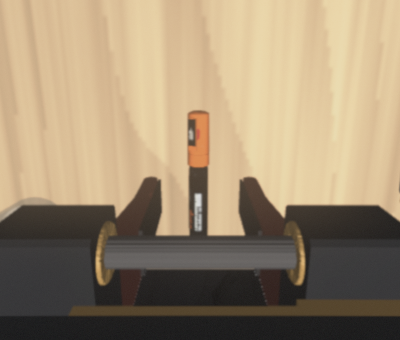

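Orange lies straight, cap centre at (279,200), so the middle is at y ≈ −182. I'll regrasp there.

Call:
step_arm(
  steps=[
    {"ax": 0,"ay": 0,"az": 0,"x": -22,"y": 0,"z": 30,"claw": 0},
    {"ax": 0,"ay": 0,"az": 0,"x": -22,"y": -0.5,"z": 30,"claw": 0},
    {"ax": 0,"ay": 0,"az": 0,"x": 0,"y": 0,"z": 40,"claw": 0},
    {"ax": 0,"ay": 0,"az": 0,"x": 0,"y": 0,"z": 30,"claw": 0},
    {"ax": 0,"ay": 0,"az": 0,"x": 0,"y": 0,"z": 10,"claw": 0},
    {"ax": 0,"ay": 0,"az": 0,"x": 0,"y": 0,"z": 0,"claw": 0},
    {"ax": 0,"ay": 0,"az": 0,"x": 0,"y": 0,"z": 0,"claw": -0.9},
    {"ax": 0,"ay": 0,"az": 0,"x": 0,"y": 0,"z": 0,"claw": -0.9},
    {"ax": 0,"ay": 0,"az": 0,"x": 0,"y": 0,"z": 0,"claw": -0.9},
    {"ax": 0,"ay": 0,"az": 0,"x": 0,"y": 0,"z": 0,"claw": -0.9},
    {"ax": 0,"ay": 0,"az": 0,"x": 0,"y": 0,"z": 0,"claw": -0.9},
  ],
)

```text
t: 25.75
position: [504.0, -181.4, 82.6]
tool_rot: [0.707, 0.707, 0.001, 0.0]
wrist_force: [-0.9, 0.4, 6.3]
finger_gap: 18.1
gripper_force: 20.0
```

Call:
step_arm(
  steps=[
    {"ax": 0,"ay": 0,"az": 0,"x": 0,"y": 0,"z": -20,"claw": -0.9},
    {"ax": 0,"ay": 0,"az": 0,"x": 0,"y": 0,"z": -40,"claw": -0.9},
    {"ax": 0,"ay": 0,"az": 0,"x": 0,"y": 0,"z": -40,"claw": -0.9},
    {"ax": 0,"ay": 0,"az": 0,"x": 10,"y": 0,"z": -40,"claw": -0.9},
    {"ax": 0,"ay": 0,"az": 0,"x": 28,"y": 0,"z": -35,"claw": -0.9},
    {"ax": 0,"ay": 0,"az": 0,"x": 40,"y": 0,"z": 0,"claw": -0.9},
    {"ax": 0,"ay": 0,"az": 0,"x": 40,"y": 0,"z": 0,"claw": -0.9},
    {"ax": 0,"ay": 0,"az": 0,"x": 40,"y": 0,"z": 0,"claw": -0.9},
    {"ax": 0,"ay": 0,"az": 0,"x": 40,"y": 0,"z": 0,"claw": -0.9},
    {"ax": 0,"ay": 0,"az": 0,"x": 40,"y": 0,"z": 0,"claw": -0.9},
    {"ax": 0,"ay": 0,"az": 0,"x": 40,"y": 0,"z": 0,"claw": -0.9},
  ],
)

```text
t: 26.85
position: [503.1, 98.2, 257.1]
tool_rot: [0.707, 0.707, 0.0, -0.0]
wrist_force: [0.5, 0.0, -0.7]
finger_gap: 18.5
gripper_force: 20.0
```

Call:
step_arm(
  steps=[
    {"ax": 0,"ay": 0,"az": 0,"x": 40,"y": 2,"z": 0,"claw": -0.9},
    {"ax": 0,"ay": 0,"az": 0,"x": 40,"y": 2,"z": 0,"claw": -0.9},
    {"ax": 0,"ay": 0,"az": 0,"x": 40,"y": 0,"z": 0,"claw": -0.9},
    {"ax": 0,"ay": 0,"az": 0,"x": 30,"y": 0,"z": 0,"claw": -0.9},
    {"ax": 0,"ay": 0,"az": 0,"x": 10,"y": 0,"z": 0,"claw": -0.9},
    {"ax": 0,"ay": 0,"az": 0,"x": 0,"y": 0,"z": 0,"claw": -0.9},
    {"ax": 0,"ay": 0,"az": 0,"x": 0,"y": 0,"z": 25,"claw": -0.9},
    {"ax": 0,"ay": 0,"az": 0,"x": 0,"y": 0,"z": 30,"claw": -0.9},
    {"ax": 0,"ay": 0,"az": 0,"x": 0,"y": 0,"z": 20,"claw": -0.9},
    {"ax": 0,"ay": 0,"az": 0,"x": 0,"y": 0,"z": 0,"claw": -0.9},
    {"ax": 0,"ay": 0,"az": 0,"x": 0,"y": 0,"z": 0,"claw": -0.9},
  ],
)

```text
t: 27.95
position: [508.0, 254.8, 182.6]
tool_rot: [0.708, 0.706, -0.0, 0.0]
wrist_force: [-0.5, 0.3, -0.6]
finger_gap: 18.2
gripper_force: 20.0
```

```bash
python3 - <<'E'
from h import *
np.set_printoptions(precision=1,suppress=True)
s,a=shot('wrist','w8.png');a=a.astype(int);C=cam('wrist',s)
m=((a[...,0]-a[...,2]>110)).astype(np.uint8);m[280:]=0;m[:,:200]=0;m[:,380:]=0
n,l,st,c=cv2.connectedComponentsWithStats(m);print(st[1:][st[1:,4]>60],c[1:][st[1:,4]>60])
p=s['position'];print('cap end exp',proj(C,p+[0,74,-10]),'cap root',proj(C,p+[0,20,-10]))
E
```

```text
[[ 260  117   41  110 3558]] [[282.9 174. ]]
cap end exp [281.9 118.6] cap root [282.  226.6]
```

Call:
step_arm(
  steps=[
    {"ax": 0,"ay": 0,"az": 0,"x": 2,"y": 0,"z": 20,"claw": -0.9},
    {"ax": 0,"ay": 0,"az": 0,"x": 0,"y": 0,"z": 20,"claw": -0.9},
    {"ax": 0,"ay": 0,"az": 0,"x": 0,"y": 0,"z": 13,"claw": -0.9},
    {"ax": 0,"ay": 0,"az": 0,"x": 0,"y": 0,"z": 4,"claw": -0.9},
    {"ax": 0,"ay": 0,"az": 0,"x": 0,"y": 0,"z": 1,"claw": -0.9},
    {"ax": 0,"ay": 0,"az": 0,"x": 0,"y": 0,"z": 0,"claw": -0.9},
  ],
)

```text
t: 28.6
position: [508.0, 258.6, 124.6]
tool_rot: [0.707, 0.707, 0.001, 0.0]
wrist_force: [-0.0, -0.6, 0.6]
finger_gap: 18.2
gripper_force: 20.0
```

Call:
step_arm(
  steps=[
    {"ax": 0,"ay": 0,"az": 0,"x": 0,"y": 0,"z": 0,"claw": -0.2},
    {"ax": 0,"ay": 0,"az": 0,"x": 0,"y": 0,"z": 0,"claw": -0.1},
    {"ax": 0,"ay": 0,"az": 0,"x": 0,"y": 0,"z": 0,"claw": -0.1},
    {"ax": 0,"ay": 0,"az": 0,"x": 0,"y": 0,"z": -20,"claw": -0.1},
    {"ax": 0,"ay": 0,"az": 0,"x": 0,"y": 0,"z": -30,"claw": -0.1},
    {"ax": 0,"ay": 0,"az": 0,"x": -20,"y": 0,"z": -40,"claw": 0},
    {"ax": 0,"ay": 0,"az": 0,"x": -30,"y": 10,"z": -40,"claw": 0},
    {"ax": 0,"ay": 0,"az": 0,"x": -30,"y": 10,"z": -40,"claw": 0},
    {"ax": 0,"ay": 0,"az": 0,"x": 0,"y": 10,"z": -50,"claw": 0},
    {"ax": 0,"ay": 0,"az": 0,"x": 0,"y": 10,"z": -50,"claw": 0},
    {"ax": 0,"ay": 0,"az": 0,"x": 0,"y": 0,"z": 0,"claw": 0},
    {"ax": 0,"ay": 0,"az": 0,"x": 0,"y": 0,"z": 0,"claw": 0},
  ],
)

```text
t: 29.8
position: [547.1, 179.5, 391.2]
tool_rot: [0.707, 0.707, 0.001, 0.0]
wrist_force: [-0.3, 0.4, -0.4]
finger_gap: 43.7
gripper_force: 0.0
```

```bash
python3 - <<'E'
from h import *
np.set_printoptions(precision=1,suppress=True)
s,a=shot('wrist','w9.png');print(s['position'])
_,b=shot('side','s9.png');C=cam('wrist',s);S=cam('side')
print('lidknob S',proj(S,(552.5,409,313)))
m=np.zeros((420,800,3),np.uint8); m[:,:400]=a[:,80:480,::-1]; m[:,400:]=cv2.resize(b[60:270,200:400,::-1],(400,420)); cv2.imwrite('pics/m9.png',m)
E
```

```text
[547.1 179.5 391.2]
lidknob S [303.6  82.4]
```

View pics/m9.png

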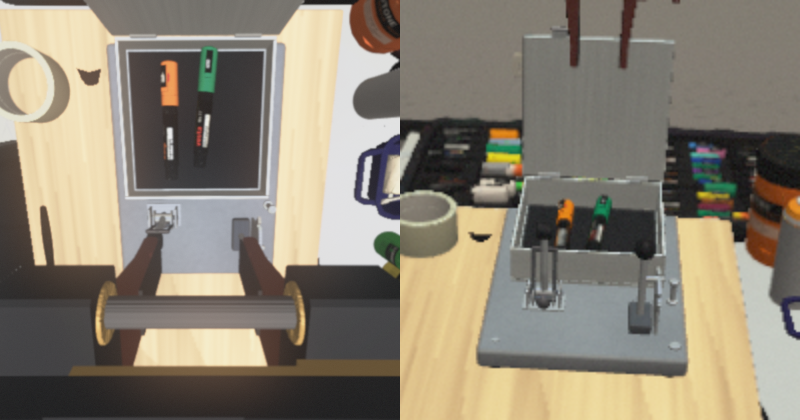

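Both markers are in the box, but green has moved towards the hinge since placing (cap end at (288,46), tail at (280,167)). I'll check whether it still lies flat.

```bash
python3 - <<'E'
from h import *
np.set_printoptions(precision=1,suppress=True)
C=cam('wrist',dict(position=[547.1,179.5,391.2],tool_rot=[.7071,.7071,.001,0]))
T=cam('top')
for n,u in [('gcap',(288,46)),('gtail',(280,167)),('ocap',(248,61)),('otail',(252,178)),('floorback',(280,51)),('floorfront',(280,189)),('rimback',(280,40)),('rimfront',(280,197))]:
    print(n,[atz(C,u,z) for z in (99,111,123,141)])
E
```

```text
gcap [array([556.9, 353.6,  99. ]), array([556.6, 350.6, 111. ]), array([556.2, 347.7, 123. ]), array([555.8, 343.3, 141. ])]
gtail [array([546.6, 198.9,  99. ]), array([546.5, 200.2, 111. ]), array([546.5, 201.6, 123. ]), array([546.5, 203.6, 141. ])]
ocap [array([505., 336.,  99.]), array([506.1, 333.5, 111. ]), array([507.3, 331.1, 123. ]), array([508.9, 327.4, 141. ])]
otail [array([506.6, 183.3,  99. ]), array([507.7, 185. , 111. ]), array([508.8, 186.8, 123. ]), array([510.4, 189.5, 141. ])]
floorback [array([546.6, 347.7,  99. ]), array([546.6, 345. , 111. ]), array([546.5, 342.2, 123. ]), array([546.5, 338.1, 141. ])]
floorfront [array([546.5, 167.3,  99. ]), array([546.5, 169.5, 111. ]), array([546.5, 171.8, 123. ]), array([546.5, 175.1, 141. ])]
rimback [array([546.6, 360.5,  99. ]), array([546.6, 357.4, 111. ]), array([546.5, 354.3, 123. ]), array([546.5, 349.6, 141. ])]
rimfront [array([546.5, 155.6,  99. ]), array([546.5, 158.1, 111. ]), array([546.5, 160.7, 123. ]), array([546.5, 164.5, 141. ])]
```

```bash
python3 - <<'E'
from h import *
np.set_printoptions(precision=1,suppress=True)
C=cam('wrist',dict(position=[547.1,179.5,391.2],tool_rot=[.7071,.7071,.001,0]));S=cam('side')
print('g',tri([(C,(288,46)),(S,(302,157.5))]),'o',tri([(C,(248,61)),(S,(283,159.5))]))
a=cv2.imread('pics/s9.png');print(a[155:163,303].tolist(),a[155:163,302].tolist(),a[157:164,283].tolist())
m=a[:300].astype(int);g=(m[...,1]-m[...,2]>50)&(m[...,1]-m[...,0]>20);o=(m[...,2]-m[...,0]>100)
for k in(g,o):
  ys,xs=np.nonzero(k[150:190,270:315]);print(xs.min()+270,xs.max()+270,ys.min()+150,ys.max()+150)
w=cv2.imread('pics/w9.png').astype(int);g=(w[...,1]-w[...,2]>40)&(w[...,1]-w[...,0]>10);o=(w[...,2]-w[...,0]>100)
for k in(g,o):
  ys,xs=np.nonzero(k[30:150,230:310]);print(xs.min()+230,xs.max()+230,ys.min()+30,ys.max()+30)
E
```

```text
g [557.3 348.5 120.1] o [506.9 331.7 120. ]
[[106, 114, 114], [108, 115, 115], [90, 93, 95], [55, 61, 51], [46, 57, 29], [73, 105, 29], [74, 111, 24], [85, 130, 25]] [[108, 116, 114], [106, 112, 113], [89, 94, 95], [45, 48, 48], [57, 58, 57], [77, 79, 77], [49, 50, 50], [66, 97, 26]] [[107, 113, 113], [108, 115, 116], [93, 118, 144], [47, 132, 220], [28, 135, 229], [41, 120, 226], [35, 118, 225]]
297 305 158 169
279 286 160 170
278 297 46 91
241 280 61 144
```

Both caps' upper edges come out at z ≈ 120, so both markers lie flat with a clear gap between them. Now for closing the lid.

Call:
step_arm(
  steps=[
    {"ax": 0,"ay": 0,"az": 0,"x": 30,"y": 2,"z": -5,"claw": 0},
    {"ax": 0,"ay": 0,"az": 0,"x": 40,"y": 2,"z": 0,"claw": 0},
    {"ax": 0,"ay": 0,"az": 0,"x": 40,"y": 1,"z": 0,"claw": 0},
    {"ax": 0,"ay": 0,"az": 0,"x": 40,"y": 0,"z": 0,"claw": 0},
    {"ax": 0,"ay": 0,"az": 0,"x": 40,"y": 0,"z": 0,"claw": 0},
    {"ax": 0,"ay": 0,"az": 0,"x": 40,"y": 0,"z": 0,"claw": 0},
    {"ax": 0,"ay": 0,"az": 0,"x": 0,"y": 0,"z": 0,"claw": 0},
    {"ax": 0,"ay": 0,"az": 0,"x": 0,"y": 0,"z": 25,"claw": 0},
    {"ax": 0,"ay": 0,"az": 0,"x": 0,"y": 0,"z": 25,"claw": 0},
    {"ax": 0,"ay": 0,"az": 0,"x": 0,"y": 0,"z": 25,"claw": 0},
    {"ax": 0,"ay": 0,"az": 0,"x": 0,"y": 0,"z": 5,"claw": 0},
    {"ax": 0,"ay": 0,"az": 0,"x": 0,"y": 0,"z": 0,"claw": 0},
  ],
)

```text
t: 31.1
position: [551.0, 409.1, 314.0]
tool_rot: [0.707, 0.707, -0.002, -0.0]
wrist_force: [0.2, 0.1, 0.0]
finger_gap: 43.7
gripper_force: 0.0
```

Call:
step_arm(
  steps=[
    {"ax": 0,"ay": 0,"az": 0,"x": 0,"y": 0,"z": 0,"claw": -0.9},
    {"ax": 0,"ay": 0,"az": 0,"x": 0,"y": 0,"z": 0,"claw": -0.9},
    {"ax": 0,"ay": 0,"az": 0,"x": 0,"y": 0,"z": 0,"claw": -0.9},
    {"ax": 0,"ay": 0,"az": 0,"x": 0,"y": 0,"z": 0,"claw": -0.9},
    {"ax": 0,"ay": 0,"az": 0,"x": 0,"y": 0,"z": 0,"claw": -0.9},
    {"ax": 0,"ay": 0,"az": 0,"x": 0,"y": 0,"z": 0,"claw": -0.9},
  ],
  newtons=35,
)

```text
t: 31.7
position: [552.1, 409.7, 316.0]
tool_rot: [0.707, 0.707, 0.001, 0.0]
wrist_force: [1.4, -0.1, 2.2]
finger_gap: 13.4
gripper_force: 35.0
```

Call:
step_arm(
  steps=[
    {"ax": 0,"ay": 0,"az": 0,"x": -10,"y": 0,"z": -3,"claw": -0.9},
    {"ax": 0,"ay": 0,"az": 0,"x": -12,"y": 0,"z": -3,"claw": -0.9},
    {"ax": 0,"ay": 0,"az": 0,"x": -12,"y": 0,"z": -2,"claw": -0.9},
    {"ax": 0,"ay": 0,"az": 0,"x": -12,"y": 0,"z": -1,"claw": -0.9},
    {"ax": 0,"ay": 0,"az": 0,"x": -12,"y": 0,"z": 0,"claw": -0.9},
    {"ax": 0,"ay": 0,"az": 0,"x": -12,"y": 0,"z": 1,"claw": -0.9},
    {"ax": 0,"ay": 0,"az": 0,"x": -12,"y": 0,"z": 2,"claw": -0.9},
    {"ax": 0,"ay": 0,"az": 0,"x": -12,"y": 0,"z": 3,"claw": -0.9},
    {"ax": 0,"ay": 0,"az": 0,"x": -12,"y": 0,"z": 3,"claw": -0.9},
    {"ax": 0,"ay": 0,"az": 0,"x": -12,"y": 0,"z": 4,"claw": -0.9},
    {"ax": 0,"ay": 0,"az": 0,"x": -11,"y": 0,"z": 5,"claw": -0.9},
  ],
)

```text
t: 32.8
position: [552.7, 281.3, 307.0]
tool_rot: [0.707, 0.707, 0.002, 0.0]
wrist_force: [5.2, 3.1, -0.0]
finger_gap: 13.6
gripper_force: 35.0
```

Call:
step_arm(
  steps=[
    {"ax": 0,"ay": 0,"az": 0,"x": -11,"y": 0,"z": 6,"claw": -0.9},
    {"ax": 0,"ay": 0,"az": 0,"x": -10,"y": 0,"z": 7,"claw": -0.9},
    {"ax": 0,"ay": 0,"az": 0,"x": -10,"y": 0,"z": 7,"claw": -0.9},
    {"ax": 0,"ay": 0,"az": 0,"x": -9,"y": 0,"z": 8,"claw": -0.9},
    {"ax": 0,"ay": 0,"az": 0,"x": -9,"y": 0,"z": 9,"claw": -0.9},
    {"ax": 0,"ay": 0,"az": 0,"x": -8,"y": 0,"z": 9,"claw": -0.9},
    {"ax": 0,"ay": 0,"az": 0,"x": -8,"y": 0,"z": 10,"claw": -0.9},
    {"ax": 0,"ay": 0,"az": 0,"x": -7,"y": 0,"z": 10,"claw": -0.9},
    {"ax": 0,"ay": 0,"az": 0,"x": 0,"y": 0,"z": 0,"claw": -0.9},
  ],
)

```text
t: 33.7
position: [553.1, 206.7, 239.7]
tool_rot: [0.708, 0.706, 0.001, 0.001]
wrist_force: [8.0, -1.6, -2.1]
finger_gap: 13.5
gripper_force: 35.0
```

Call:
step_arm(
  steps=[
    {"ax": 0,"ay": 0,"az": 0,"x": -6,"y": 0,"z": 10,"claw": -0.9},
    {"ax": 0,"ay": 0,"az": 0,"x": -5.5,"y": 0,"z": 10.5,"claw": -0.9},
    {"ax": 0,"ay": 0,"az": 0,"x": -4.5,"y": 0,"z": 11,"claw": -0.9},
    {"ax": 0,"ay": 0,"az": 0,"x": -4,"y": 0,"z": 11,"claw": -0.9},
    {"ax": 0,"ay": 0,"az": 0,"x": -3.5,"y": 0,"z": 11,"claw": -0.9},
    {"ax": 0,"ay": 0,"az": 0,"x": -2,"y": 0,"z": 9,"claw": -0.9},
    {"ax": 0,"ay": 0,"az": 0,"x": 0,"y": 0,"z": 2,"claw": -0.9},
    {"ax": 0,"ay": 0,"az": 0,"x": 0,"y": 0,"z": 0,"claw": -0.9},
  ],
)

```text
t: 34.5
position: [553.5, 183.2, 180.0]
tool_rot: [0.707, 0.707, 0.003, 0.0]
wrist_force: [-5.6, -1.9, 35.1]
finger_gap: 13.6
gripper_force: 35.0
```

The lid is shut (z 180, the same as when first grasped, 35 N upward reaction). Next: release it and go to the latch grip.

Call:
step_arm(
  steps=[
    {"ax": 0,"ay": 0,"az": 0,"x": 0,"y": 0,"z": 0,"claw": 0},
    {"ax": 0,"ay": 0,"az": 0,"x": 0,"y": 0,"z": 0,"claw": 0},
    {"ax": 0,"ay": 0,"az": 0,"x": 0,"y": 0,"z": 0,"claw": 0},
    {"ax": 0,"ay": 0,"az": 0,"x": 0,"y": 0,"z": -35,"claw": 0},
    {"ax": 0,"ay": 0,"az": 0,"x": 0,"y": 0,"z": -35,"claw": 0},
    {"ax": 0,"ay": 0,"az": 0,"x": -21,"y": -20,"z": 0,"claw": 0},
    {"ax": 0,"ay": 0,"az": 0,"x": -21,"y": -20,"z": 0,"claw": 0},
    {"ax": 0,"ay": 0,"az": 0,"x": -21,"y": -19.5,"z": 0,"claw": 0},
    {"ax": 0,"ay": 0,"az": 0,"x": 0,"y": 0,"z": 0,"claw": 0},
    {"ax": 0,"ay": 0,"az": 0,"x": 0,"y": 0,"z": 0,"claw": 0},
  ],
  newtons=30,
)

```text
t: 35.5
position: [491.8, 120.3, 245.7]
tool_rot: [0.707, 0.707, 0.0, -0.0]
wrist_force: [0.2, -0.1, 0.5]
finger_gap: 44.2
gripper_force: 0.0
```

```bash
python3 - <<'E'
from h import *
np.set_printoptions(precision=1,suppress=True)
s,a=shot('wrist','w10.png');print(s['position'],s['wrist_force']);C=cam('wrist',s)
print(proj(C,(493.6,120.3,191)),proj(C,(493.6,120.3,200)),'lidknob',proj(C,(552,181,177)))
g=cv2.cvtColor(a,cv2.COLOR_RGB2GRAY);m=(g<45).astype(np.uint8);m[275:]=0
n,l,st,c=cv2.connectedComponentsWithStats(m);k=st[1:,4]>80;print(st[1:][k],c[1:][k])
E
```

```text
[491.8 120.3 245.7] [ 0.2 -0.1  0.5]
[284.3 234.8] [284.5 239.3] lidknob [371.  142.5]
[[  0 126  34  47 852]
 [379 249  88  26 872]
 [ 29 252  45  23 508]
 [536 265  24  10 102]] [[ 13.7 148. ]
 [428.7 266.5]
 [ 49.7 266.9]
 [546.7 271.1]]
```

Call:
step_arm(
  steps=[
    {"ax": 0,"ay": 0,"az": 0,"x": 0,"y": 1.5,"z": 30,"claw": 0},
    {"ax": 0,"ay": 0,"az": 0,"x": 0,"y": 0,"z": 25,"claw": 0},
    {"ax": 0,"ay": 0,"az": 0,"x": 0,"y": 0,"z": 0,"claw": 0},
    {"ax": 0,"ay": 0,"az": 0,"x": 0,"y": 0,"z": 0,"claw": -0.9},
    {"ax": 0,"ay": 0,"az": 0,"x": 0,"y": 0,"z": 0,"claw": -0.9},
    {"ax": 0,"ay": 0,"az": 0,"x": 0,"y": 0,"z": 0,"claw": -0.9},
    {"ax": 0,"ay": 0,"az": 0,"x": 0,"y": 0,"z": 0,"claw": -0.9},
    {"ax": 0,"ay": 0,"az": 0,"x": 0,"y": 0,"z": 0,"claw": -0.9},
  ],
)

```text
t: 36.35
position: [493.8, 120.4, 191.7]
tool_rot: [0.707, 0.707, 0.001, -0.0]
wrist_force: [-2.6, 0.5, 6.0]
finger_gap: 17.9
gripper_force: 30.0
```

Grip pinched (17.9 mm). I'll follow the arc down.

Call:
step_arm(
  steps=[
    {"ax": 0,"ay": 0,"az": 0,"x": -5,"y": 0,"z": 0.4,"claw": -0.9},
    {"ax": 0,"ay": 0,"az": 0,"x": -8,"y": 0,"z": 1.3,"claw": -0.9},
    {"ax": 0,"ay": 0,"az": 0,"x": -8,"y": 0,"z": 2.1,"claw": -0.9},
    {"ax": 0,"ay": 0,"az": 0,"x": -8,"y": 0,"z": 3,"claw": -0.9},
    {"ax": 0,"ay": 0,"az": 0,"x": -8,"y": 0,"z": 3.9,"claw": -0.9},
    {"ax": 0,"ay": 0,"az": 0,"x": -8,"y": 0,"z": 5,"claw": -0.9},
    {"ax": 0,"ay": 0,"az": 0,"x": 0,"y": 0,"z": 0,"claw": -0.9},
  ],
)

```text
t: 37.05
position: [494.0, 75.3, 175.9]
tool_rot: [0.707, 0.707, 0.001, -0.0]
wrist_force: [-3.0, 1.0, 8.3]
finger_gap: 17.7
gripper_force: 30.0
```

Call:
step_arm(
  steps=[
    {"ax": 0,"ay": 0,"az": 0,"x": -6.5,"y": 0,"z": 5,"claw": -0.9},
    {"ax": 0,"ay": 0,"az": 0,"x": -6,"y": 0,"z": 5.6,"claw": -0.9},
    {"ax": 0,"ay": 0,"az": 0,"x": -5.4,"y": 0,"z": 6.1,"claw": -0.9},
    {"ax": 0,"ay": 0,"az": 0,"x": -4.8,"y": 0,"z": 6.6,"claw": -0.9},
    {"ax": 0,"ay": 0,"az": 0,"x": -4.2,"y": 0,"z": 7,"claw": -0.9},
    {"ax": 0,"ay": 0,"az": 0,"x": -3.5,"y": 0,"z": 7.4,"claw": -0.9},
    {"ax": 0,"ay": 0,"az": 0,"x": -2.8,"y": 0,"z": 7.6,"claw": -0.9},
    {"ax": 0,"ay": 0,"az": 0,"x": -2,"y": 0,"z": 8,"claw": -0.9},
    {"ax": 0,"ay": 0,"az": 0,"x": 0,"y": 0,"z": 0,"claw": -0.9},
  ],
)

```text
t: 37.95
position: [494.0, 37.8, 121.6]
tool_rot: [0.708, 0.706, -0.001, 0.001]
wrist_force: [1.8, -6.0, -0.0]
finger_gap: 17.6
gripper_force: 30.0
```

The latch grip is back down at z 121.6. I'll release it, rise and go over the drive knob.

Call:
step_arm(
  steps=[
    {"ax": 0,"ay": 0,"az": 0,"x": 0,"y": 0,"z": 0,"claw": 0.1},
    {"ax": 0,"ay": 0,"az": 0,"x": 0,"y": 0,"z": 0,"claw": 0.1},
    {"ax": 0,"ay": 0,"az": 0,"x": 0,"y": 0,"z": 0,"claw": 0.1},
    {"ax": 0,"ay": 0,"az": 0,"x": 0,"y": 0,"z": -30,"claw": 0.1},
    {"ax": 0,"ay": 0,"az": 0,"x": 0,"y": 0,"z": -40,"claw": 0.1},
    {"ax": 0,"ay": 0,"az": 0,"x": 0,"y": 0,"z": -40,"claw": 0.1},
    {"ax": 0,"ay": 0,"az": 0,"x": 0,"y": 0,"z": -20,"claw": 0.1},
    {"ax": 0,"ay": 0,"az": 0,"x": 20,"y": 38,"z": 0,"claw": 0.2},
    {"ax": 0,"ay": 0,"az": 0,"x": 20,"y": 38,"z": 0,"claw": 0.2},
    {"ax": 0,"ay": 0,"az": 0,"x": 18,"y": 38,"z": 0,"claw": 0.2},
    {"ax": 0,"ay": 0,"az": 0,"x": 0,"y": 0,"z": 0,"claw": 0.2},
    {"ax": 0,"ay": 0,"az": 0,"x": 0,"y": 0,"z": 0,"claw": 0.2},
  ],
)

```text
t: 39.15
position: [607.7, 98.2, 251.0]
tool_rot: [0.707, 0.707, -0.001, 0.0]
wrist_force: [-0.0, 0.2, -0.3]
finger_gap: 53.0
gripper_force: 0.0
```

```bash
python3 - <<'E'
from h import *
np.set_printoptions(precision=1,suppress=True)
s,a=shot('wrist','w11.png');print(s['position']);C=cam('wrist',s)
_,b=shot('side','s11.png');S=cam('side')
print('drive',proj(C,(608.3,96.4,188)),'grip dn',proj(C,(493.6,40.5,122)),'S grip dn',proj(S,(493.6,40.5,122)))
m=np.zeros((420,800,3),np.uint8); m[:,:400]=a[:,80:480,::-1]; m[:,400:]=cv2.resize(b[120:270,220:362,::-1],(400,420)); cv2.imwrite('pics/m11.png',m)
E
```

```text
[607.7  98.2 251. ]
drive [282.5 233.3] grip dn [162.5 266.1] S grip dn [269.1 220.8]
```

View pics/m11.png

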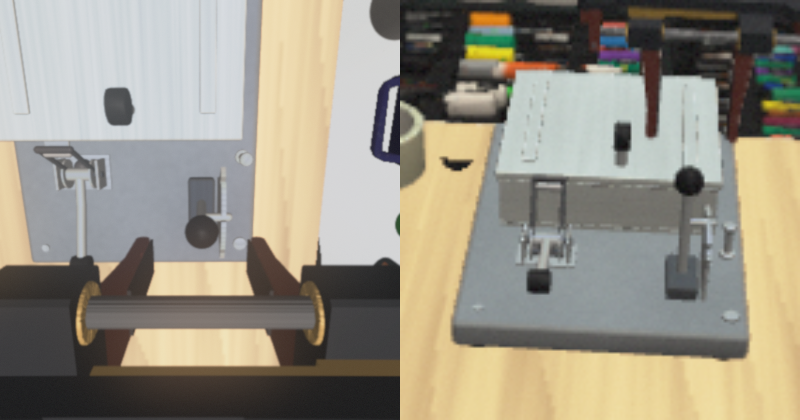

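The latch grip is down (side (269,220)), the hook reaches the lid's front edge, the lid is shut and the drive lever is upright with its knob at (283,231). Now the drive lever.

Call:
step_arm(
  steps=[
    {"ax": 0,"ay": 0,"az": 0,"x": -1.5,"y": 0.5,"z": 30,"claw": 0.2},
    {"ax": 0,"ay": 0,"az": 0,"x": 0,"y": 0,"z": 30,"claw": 0.2},
    {"ax": 0,"ay": 0,"az": 0,"x": 0,"y": 0,"z": 0,"claw": 0.2},
    {"ax": 0,"ay": 0,"az": 0,"x": 0,"y": 0,"z": 0,"claw": -0.8},
    {"ax": 0,"ay": 0,"az": 0,"x": 0,"y": 0,"z": 0,"claw": -0.8},
    {"ax": 0,"ay": 0,"az": 0,"x": 0,"y": 0,"z": 0,"claw": -0.8},
    {"ax": 0,"ay": 0,"az": 0,"x": 0,"y": 0,"z": 0,"claw": -0.8},
    {"ax": 0,"ay": 0,"az": 0,"x": 0,"y": 0,"z": 0,"claw": -0.8},
  ],
  newtons=15,
)

```text
t: 40.05
position: [608.8, 96.6, 192.9]
tool_rot: [0.707, 0.707, 0.001, 0.0]
wrist_force: [-0.4, -0.1, 4.4]
finger_gap: 22.6
gripper_force: 15.0
```

Call:
step_arm(
  steps=[
    {"ax": 0,"ay": 0,"az": 0,"x": 8,"y": 0,"z": 0.5,"claw": -0.8},
    {"ax": 0,"ay": 0,"az": 0,"x": 8,"y": 0,"z": 1.2,"claw": -0.8},
    {"ax": 0,"ay": 0,"az": 0,"x": 8,"y": 0,"z": 1.8,"claw": -0.8},
    {"ax": 0,"ay": 0,"az": 0,"x": 8,"y": 0,"z": 2.5,"claw": -0.8},
    {"ax": 0,"ay": 0,"az": 0,"x": 8,"y": 0,"z": 3,"claw": -0.8},
    {"ax": 0,"ay": 0,"az": 0,"x": 6,"y": 0,"z": 2.5,"claw": -0.8},
    {"ax": 0,"ay": 0,"az": 0,"x": 0,"y": 0,"z": 0,"claw": -0.8},
    {"ax": 0,"ay": 0,"az": 0,"x": 0,"y": 0,"z": 0,"claw": -0.8},
  ],
)

```text
t: 40.85
position: [608.5, 143.0, 180.4]
tool_rot: [0.707, 0.707, 0.0, 0.0]
wrist_force: [1.9, 2.7, 2.5]
finger_gap: 22.5
gripper_force: 15.0
```

In the notch. I'll release, retreat upward and check.

Call:
step_arm(
  steps=[
    {"ax": 0,"ay": 0,"az": 0,"x": 0,"y": 0,"z": 0,"claw": 0.2},
    {"ax": 0,"ay": 0,"az": 0,"x": 0,"y": 0,"z": 0,"claw": 0.2},
    {"ax": 0,"ay": 0,"az": 0,"x": 0,"y": 0,"z": 0,"claw": 0.2},
    {"ax": 0,"ay": 0,"az": 0,"x": 0,"y": 0,"z": -30,"claw": 0.2},
    {"ax": 0,"ay": 0,"az": 0,"x": 0,"y": 0,"z": -40,"claw": 0.2},
    {"ax": 0,"ay": 0,"az": 0,"x": 0,"y": 0,"z": -40,"claw": 0.2},
    {"ax": 0,"ay": 0,"az": 0,"x": 0,"y": 0,"z": 0,"claw": 0.2},
    {"ax": 0,"ay": 0,"az": 0,"x": 0,"y": 0,"z": 0,"claw": 0.2},
  ],
)

```text
t: 41.65
position: [608.3, 142.2, 291.0]
tool_rot: [0.707, 0.707, 0.001, 0.0]
wrist_force: [-0.2, -0.2, -1.1]
finger_gap: 52.6
gripper_force: 0.0
```

```bash
python3 - <<'E'
from h import *
np.set_printoptions(precision=1,suppress=True)
s,b=shot('side','s12.png');a=cv2.cvtColor(cv2.imread('pics/s0.png'),cv2.COLOR_BGR2RGB)
print(s['t'],s['position'])
def blob(im,x0,y0,w=22):
    g=cv2.cvtColor(im,cv2.COLOR_RGB2GRAY)[y0-w//2:y0+w//2,x0-w//2:x0+w//2];ys,xs=np.nonzero(g<45);return len(xs),xs.mean()+x0-w//2,ys.mean()+y0-w//2
for n,x,y in(('drive',322,178),('grip',269,220),('lid',299,168)):print(n,blob(a,x,y),blob(b,x,y))
E
```

```text
41.65 [608.3 142.2 291. ]
drive (54, np.float64(321.22222222222223), np.float64(178.90740740740742)) (55, np.float64(321.23636363636365), np.float64(178.89090909090908))
grip (30, np.float64(268.96666666666664), np.float64(221.16666666666666)) (29, np.float64(268.86206896551727), np.float64(221.3448275862069))
lid (28, np.float64(298.67857142857144), np.float64(170.21428571428572)) (27, np.float64(298.7037037037037), np.float64(170.25925925925927))
```

The drive knob, latch grip and lid knob are all back within 0.2 px of where they started (stud notch, latched, shut).

```bash
python3 -c "
from plant import r
print(r.finish_job())"
```

```text
the job is handed in; nothing more can be done
None
```

I handed the job in at about 42 s: both markers lie flat in the box, the lid is shut and latched, and the drive lever is in the notch beside the stud; the judge gave no verdict, and while lifting the latch the fingers slipped off its grip (47 N at the wrist).

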